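# Put finished prints away in the touch-lid box and zero the filament meter

### The job

Get the printer bench ready for the next job: press the front of the parts box's orange lid until it clicks, keep a finger on it and ease it up as it springs open so that it never flies up, until it stands fully open. Stand every finished print from the dark build plate upright on the floor of the box, then push the lid down until it clicks and stays shut flush, and turn the filament meter's knob back to its zero stop (before or after, as you like). Leave the jar, the glue stick and the scraper where they are.

Things in the scene. Friction and masses are not known exactly. Their poses are not given: they have to be found in the camera images.
- bin: white parts box fixed to the bench, outer 220 (its x) x 280 (its y) x 90 mm high, walls and floor 5 mm. Origin under its centre, z up. Its -x side is the front, towards the robot; an orange lid covers its top, inset flush in the rim and hinged along the +x side
- lid (a joint): angle of the orange sprung lid, rad: 0 shut and latched (flush with the rim; it cannot be pulled up), grows as it opens, 1.65 fully open: upright at the back, held there by its spring. To unlatch it press the press mark down with about 5 N: the lid sinks to about -0.035 (7 mm at the front edge) and clicks; it is released as the finger rises again
- lid_press (a point): round black-ringed mark, 32 mm across, on the lid's outer face, moving with it: on its centre line, 170 mm from the hinge axis, 34 mm from the front edge. The lid is a 6 mm panel, 204 mm (hinge to front edge) x 264 mm; its outer face lies 6 mm off the plane through the hinge axis
- lid_lip (a point): middle of the lid's front edge, on the outer face. Unlatched, the lid pushes up after the finger on the press mark with 4 N, weaker as it opens (about 1.5 N at 1 rad). Let go below about 0.9 rad it flies up at up to 5 rad/s; faster than 3 rad/s counts as flying. From 1.0 rad on it rises by itself at a harmless speed
- lid_hinge (a point): middle of the hinge axis, along the box's y, 84 mm above the bench; fixed. To shut the lid, push its outer face from behind over and down against the spring, press it past flush until it clicks (-0.035) and lift off: it rises to 0 and stays. It springs up again if not pressed right down, or if it had not been fully open (1.6 or more) before
- bin_floor (a point): centre of the box's inner floor, 5 mm above the bench; inside 210 (x) x 270 mm (y). The black latch housing hangs inside on the middle of the front wall: 50 mm wide along y, reaching 16 mm in from that wall, 43 to 73 mm above the bench. Prints up to 70 mm tall fit under the shut lid
- plate: dark brown textured build plate, 235 x 235 x 3 mm with a grip tab at its -x edge, fixed to the bench; the prints stand on it at the start. Origin under its centre, z up
- print_stair: loose grey 3D-printed model terrain piece with weighted base, about 50 g: ruined stair, 64 mm tall: base 54 (x) x 44 x 6 mm, block 28 (x) x 30 mm centred 10 mm to -x, steps to +x. Origin under the centre of its base, z up as it stands. Grip from above, best across its own y: 30 mm wide, 8 mm to the -x side of the origin, 40 to 45 mm up from the underside. None if absent
- print_arch: loose grey 3D-printed model terrain piece with weighted base, about 50 g: archway, 62 mm tall: base 56 (x) x 44 x 6 mm, two pillars, lintel 52 (x) x 26 mm 42 to 58 mm up. Origin under the centre of its base, z up as it stands. Grip from above, best across its own y: 26 mm wide, 40 to 45 mm up from the underside. None if absent
- print_column: loose grey 3D-printed model terrain piece with weighted base, about 50 g: broken round column, 58 mm tall: base 44 mm across, 6 mm high, shaft 27 mm across to 54 mm. Origin under the centre of its base, z up as it stands. Grip from above, best across its own y: 27 mm wide whichever way, 40 to 45 mm up from the underside. None if absent
- print_wall: loose grey 3D-printed model terrain piece with weighted base, about 50 g: piece of brick wall, 60 mm tall: base 54 (x) x 44 x 6 mm, wall 48 (x) x 22 mm to 50 mm, one merlon. Origin under the centre of its base, z up as it stands. Grip from above, best across its own y: 22 mm wide, 35 to 45 mm up from the underside. None if absent
- print_tower: loose grey 3D-printed model terrain piece with weighted base, about 50 g: round turret, 56 mm tall: base 46 mm across, 6 mm high, tower 36 mm across to 48 mm, merlons. Origin under the centre of its base, z up as it stands. Grip from above, best across its own y: 36 mm wide whichever way, 35 to 42 mm up from the underside. None if absent
- meter: grey filament length meter fixed to the bench, 110 (its x) x 85 (its y) x 32 mm, with a white dial 74 mm across on top (at 34 mm) and brass filament guides at both ends. Origin under its centre, on the knob's axis; z up. The red zero mark lies on the dial's -x side
- reset_knob (a joint): angle of the meter's black reset knob with red pointer, rad: 0 at the zero stop (pointer at the red zero mark, the meter's -x), grows clockwise seen from above, up to 4.7. To zero it turn it anticlockwise until it stops. Friction about 0.03 N m; it stays where it is left
- knob_grip (a point): point to grip, on the knob's axis, 58 mm above the bench. The grip is an upright black bar 42 mm long and 12 mm wide (grip across these 12 mm), 42 to 68 mm above the bench, on a hub 38 mm across; the bar lies along the meter's x at joint 0 and turns with the joint
- nozzle_jar: bystander: clear jar of nozzles with black cap, 48 mm across, 55 mm tall, behind the meter. Origin under its centre
- glue_stick: bystander: white and yellow glue stick standing upright, 30 mm across, 100 mm tall, between meter and robot. Origin under its centre
- scraper: bystander: scraper with black handle, 180 mm long, lying beyond the plate. Origin under its middle

How it is judged (in metres and radians):
On the way, in this order (a step that is already met when the one before it is completed fails the run):
1. the lid is pressed down until it clicks (value of joint lid below -0.025 rad), for 0.02 s.
2. the lid stands fully open (value of joint lid above 1.55 rad and velocity of joint lid below 0.3 rad/s), for 0.2 s.
3. every print stands upright on the floor of the box, in any order, with the lid still open (x of print_stair in the frame of bin between -0.1 and 0.1 m and y of print_stair in the frame of bin between -0.13 and 0.13 m and z of each of print_stair, print_arch, print_column, print_wall, print_tower in the frame of bin below 0.015 m and angle between each of print_stair, print_arch, print_column, print_wall, print_tower's own z axis and vertical below 0.2 rad and linear speed of each of print_stair, print_arch, print_column, print_wall, print_tower below 0.03 m/s and x of print_arch in the frame of bin between -0.1 and 0.1 m and y of print_arch in the frame of bin between -0.13 and 0.13 m and x of print_column in the frame of bin between -0.1 and 0.1 m and y of print_column in the frame of bin between -0.13 and 0.13 m and x of print_wall in the frame of bin between -0.1 and 0.1 m and y of print_wall in the frame of bin between -0.13 and 0.13 m and x of print_tower in the frame of bin between -0.1 and 0.1 m and y of print_tower in the frame of bin between -0.13 and 0.13 m and value of joint lid above 1.2 rad), for 0.2 s.
4. the lid is shut and latched, flush, with nothing pressing on it (value of joint lid between -0.02 and 0.04 rad and contact force between the fingers and lid below 0.2 N), for 0.5 s.
At the end, for the whole second after the job is handed in: every print present stands upright (within 11 degrees) and at rest on the floor of the box, the lid is latched shut (between -0.02 and 0.04 rad) by itself, and the meter's knob is within 0.08 rad of its zero stop (all of step 4 and x of print_stair in the frame of bin between -0.1 and 0.1 m and y of print_stair in the frame of bin between -0.13 and 0.13 m and z of each of print_stair, print_arch, print_column, print_wall, print_tower in the frame of bin below 0.015 m and angle between each of print_stair, print_arch, print_column, print_wall, print_tower's own z axis and vertical below 0.2 rad and linear speed of each of print_stair, print_arch, print_column, print_wall, print_tower below 0.03 m/s and x of print_arch in the frame of bin between -0.1 and 0.1 m and y of print_arch in the frame of bin between -0.13 and 0.13 m and x of print_column in the frame of bin between -0.1 and 0.1 m and y of print_column in the frame of bin between -0.13 and 0.13 m and x of print_wall in the frame of bin between -0.1 and 0.1 m and y of print_wall in the frame of bin between -0.13 and 0.13 m and x of print_tower in the frame of bin between -0.1 and 0.1 m and y of print_tower in the frame of bin between -0.13 and 0.13 m and value of joint reset_knob below 0.08 rad); the robot touches nothing.
It fails at once if the lid is let fly open (faster than 3 rad/s) (velocity of joint lid above 3 rad/s).
It fails at once if the jar is moved more than 3 cm or tipped over (distance of nozzle_jar from where it was at the start of the episode above 0.03 m or angle between nozzle_jar's own z axis and vertical above 0.5 rad).
It fails at once if the glue stick is moved more than 3 cm or tipped over (distance of glue_stick from where it was at the start of the episode above 0.03 m or angle between glue_stick's own z axis and vertical above 0.5 rad).
It fails at once if the scraper is moved more than 3 cm (distance of scraper from where it was at the start of the episode above 0.03 m).
Of print_stair, print_arch, print_column, print_wall, print_tower only 3 to 5 are there at a start; the rules pass over those that are not, and their reading is None.
At some moment in a run one of print_stair, print_arch, print_column, print_wall, print_tower may be knocked a few centimetres aside while the robot is not near it.
It also fails if it takes over 210 s, if anything falls off the work surface, if the arm or the gripper's body presses on something with over 40 N, if the wrist force passes 120 N, or if a joint passes its speed limit or range.

### The arm

A 6-joint arm with a two-finger parallel gripper is mounted at the origin on the work surface. World frame = base frame: x ahead of the robot, y to its left, z up, the work surface at z = 0. Lengths are in mm, angles in rad, forces in N, time in s.
With the tool pointing down it reaches from about 300 to 775 mm from the base axis. Payload 14.6 kg.
Tool frame: the origin (TCP) lies midway between the tips of the shut fingers; the grasp point (between the pads) lies behind it (manip.grip_depth is the z of the grasp point in the tool frame, in mm); z points along the fingers, y is the line along which they close (so a half turn about z gives the same grasp; the last joint's range is limited). The gripper opens to 94 mm and grips with 3 to 60 N. Pads are 16 mm wide; open, the fingers measure 119 mm over their backs; the gripper's body (75 mm by 177 mm) begins 78 mm behind the grasp point.
Start: joints at [1.092, 0.3, 1.521, -0, 1.321, -0.067], TCP at [220.139, 504.012, 205.446] pointing down, gripper open.
Joint ranges: [-3.03, 3.03], [-0.79, 2.21], [0.23, 2.52], [-1.04, 4.18], [0, 3.07], [-2.55, 2.55]. Speed limits (rad/s): [2.22, 2.22, 2.57, 3.14, 3.14, 3.14].

### API

Orientations are given as [roll, pitch, yaw] about the fixed x, y, z axes, in that order (R = Rz(yaw) Ry(pitch) Rx(roll)).
In Python, from cell import manip gives the robot as it stands.
- The arm moves only by the shell command python3 nudge.py 'ROWS' [OPENING] [FORCE]. ROWS is a JSON list of rows, 1 to 5 of them, each of 6 numbers: dx, dy, dz in mm, then a rotation vector rx, ry, rz in rad; each row is the pose to reach, as a shift and turn from the pose commanded when the command began, along the tool's axes at that moment; what a row does not reach only later rows make up. A row lasts 1/10 s, in which the tool goes at most 50 mm and 0.15 rad, less where a joint would pass 70% of its speed; a pose out of reach is approached as far as the arm can. OPENING is the finger opening in mm, set as the command begins (- or left out keeps the last). The fingers move at their own pace and stop on an object; FORCE is the grip in N (left out, the last holds). Time passes only in rows, so rows that do not move let the fingers close. It prints the time, the measured TCP pose, the force, the opening and the grip force at its end.
- manip.read_state(): the state, without advancing time (a new reading comes with each control period).
- manip.camera(name): name is "scene" or "top" or "wrist"; returns (picture, depth): 400x640x3 uint8, red, green, blue; 400x640 float32, mm along the optical axis (not along the pixel's ray), 0 where there is no reading.
- manip.camera_info(name): a dict with "K" (3x3 intrinsics, pixels), "rvec" (rotation vector, rad) and "tvec" (3), from world to camera coordinates, as OpenCV has them; the wrist camera has in their place "mount" (4x4, takes a point from camera to tool coordinates, whose origin is the TCP and whose axes are the flange's). Camera axes: x right, y down, z forward; pixel columns grow to the right and rows downward; lengths in mm; the calibration is good to about 2 mm. A picture is of the moment at which its call begins: read the wrist's pose just before it. camera_info takes no time and is no camera call.
- manip.sign_off(): hands the job in; it is judged then, once.
The state is a dict: "clock": time; "joints": joint angles; "qd": joint speeds; "effort": joint torques, N m; "eef_pos": TCP position; "eef_rot": TCP orientation; "wrist_force": force on the tool from outside, world axes, zero at the start; "moment": the same for the moment, N m; "finger_gap": finger opening in mm; "finger_force": force on a finger pad.
Only numpy, scipy, OpenCV 4.12 (cv2) and the standard library are available. Lean on these libraries where they do the work, as an engineer would, in place of code of your own. Each camera call takes 0.05 s, during which the arm holds its last target. There are 200 camera calls.

## Working session

There is one attempt and no reset: what is moved stays moved. The work goes in short steps, Python scripts to look and compute and a shell command to move; the robot and the scene stay as the last step left them, time stands still between calls to the robot, and variables do not carry over. Pictures are saved under pics/ and viewed, at most 14 in all, crops included, and the job is handed in when it is done.

```bash
ls; mkdir -p pics; python3 - <<'E'
from cell import manip
import cv2,numpy as np
print(manip.read_state(), manip.grip_depth)
for n in("scene","top"):
    p,d=manip.camera(n); cv2.imwrite(f"pics/{n}0.png",p[:,:,::-1]); np.savez(f"{n}0.npz",p=p,d=d)
    print(n,manip.camera_info(n))
print(manip.camera_info("wrist"))
E
```

```text
cell.py
nudge.py
pics
{'clock': 0.0, 'joints': array([ 1.09243521e+00,  3.00515555e-01,  1.52158145e+00,  1.66828956e-05,
        1.32071730e+00, -6.65946311e-02]), 'qd': array([-0.00023902,  0.0011564 ,  0.00013574, -0.00114403, -0.00066941,
        0.00262182]), 'effort': array([-1.25514340e-03, -5.31795502e+01, -3.52747858e+01,  7.07269949e-02,
        2.42416654e-02, -9.89131900e-05]), 'eef_pos': array([219.99795791, 503.79132276, 204.8617974 ]), 'eef_rot': array([-3.14037479e+00, -9.74180242e-05,  2.72982197e+00]), 'wrist_force': array([-0.43885965, -0.98534467,  0.44850839]), 'moment': array([ 0.01638403,  0.02721435, -0.00043734]), 'finger_force': 0.0, 'finger_gap': 93.93358834307192} -18.8
scene {'K': array([[433.58314373,   0.        , 319.27606684],
       [  0.        , 433.58314373, 198.57979939],
       [  0.        ,   0.        ,   1.        ]]), 'rvec': array([ 0.92157869,  2.69042353, -0.77456921]), 'tvec': array([ 426.70254769, -253.82046353, 1111.54546765])}
top {'K': array([[468.55605156,   0.        , 319.3565891 ],
       [  0.        , 468.55605156, 201.37178787],
       [  0.        ,   0.        ,   1.        ]]), 'rvec': array([ 2.22896907, -2.16426881,  0.08962866]), 'tvec': array([ -13.71496278,  553.81347559, 1141.03380883])}
{'K': array([[308.41712278,   0.        , 319.86077519],
       [  0.        , 308.41712278, 200.16634674],
       [  0.        ,   0.        ,   1.        ]]), 'mount': array([[-1.10723114e-03, -9.66022218e-01, -2.58456665e-01,
         7.48601128e+01],
       [ 9.99999362e-01, -1.01236666e-03, -5.00129313e-04,
        -2.87614778e-01],
       [ 2.21483118e-04, -2.58457054e-01,  9.66022723e-01,
        -1.79064479e+02],
       [ 0.00000000e+00,  0.00000000e+00,  0.00000000e+00,
         1.00000000e+00]])}
```
View pics/top0.png

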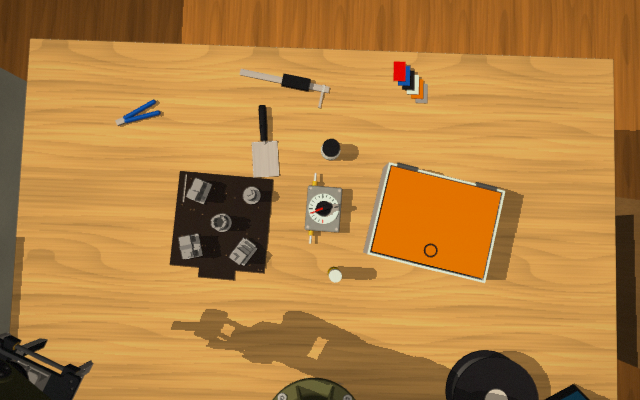

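View pics/scene0.png

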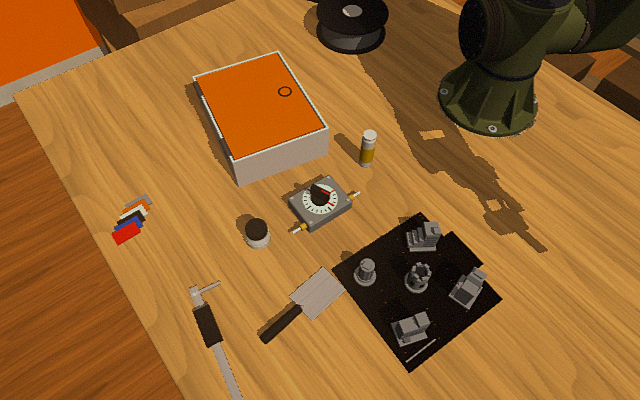

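The top view shows the box at about (437,222) with its press mark at (430,250). The meter is at (323,209), the glue stick at (335,275) and the jar at (331,149). Five prints stand on the plate, at (199,190), (251,195), (221,222), (190,246) and (243,251). The scene view shows the same five. Next I'll measure positions and enlarge the plate.

```bash
cat > h.py <<'E'
import numpy as np,cv2
from scipy.spatial.transform import Rotation as R
from cell import manip
def cam(n):
    """picture, world xyz per pixel (HxWx3), valid mask"""
    if n=="wrist":
        s=manip.read_state()
    p,d=manip.camera(n); i=manip.camera_info(n); K=i["K"]
    v,u=np.mgrid[:400,:640]
    c=np.stack([(u-K[0,2])/K[0,0]*d,(v-K[1,2])/K[1,1]*d,d],-1)
    if n=="wrist":
        M=i["mount"]; t=c@M[:3,:3].T+M[:3,3]
        w=t@R.from_euler("xyz",s["eef_rot"]).as_matrix().T+s["eef_pos"]
    else:
        w=(c-i["tvec"])@R.from_rotvec(i["rvec"]).as_matrix()
    return p,w,d>0
def rect(pts):
    (c,s,a)=cv2.minAreaRect(pts.astype(np.float32)); return np.round(c,1),np.round(s,1),round(a,2)
def tool(target,yaw=None):
    """print shift in tool axes from present (measured) pose to world target"""
    s=manip.read_state(); Rt=R.from_euler("xyz",s["eef_rot"]).as_matrix()
    return np.round(Rt.T@(np.array(target)-s["eef_pos"]),1)
E
python3 - <<'E'
from h import *
p,w,ok=cam("top")
hsv=cv2.cvtColor(p,cv2.COLOR_RGB2HSV)
u=np.mgrid[:400,:640][1]; v=np.mgrid[:400,:640][0]
reg=lambda a,b,c,d:(u>=a)&(u<b)&(v>=c)&(v<d)&ok
o=(hsv[...,0]<16)&(hsv[...,1]>220)&(hsv[...,2]>150)&reg(360,510,155,285)&(w[...,2]>70)
P=w[o];print("lid",rect(P[:,:2]),np.median(P[:,2]))
b=reg(355,515,155,290)&(w[...,2]>80);print("box",rect(w[b][:,:2]),np.median(w[b][:,2]))
dk=(p.max(-1)<60)&reg(415,445,238,262)&(w[...,2]>70);print("mark",rect(w[dk][:,:2]),w[dk].mean(0))
m=reg(303,343,183,235)&(w[...,2]>25)&(w[...,2]<40);print("meter",rect(w[m][:,:2]))
k=reg(303,343,183,235)&(w[...,2]>55);print("knob",rect(w[k][:,:2]),w[k].mean(0))
rd=(hsv[...,1]>150)&((hsv[...,0]<8)|(hsv[...,0]>172))&reg(303,343,190,230)
print("red",np.c_[u[rd],v[rd],w[rd]].round(0).tolist())
pl=(p.max(-1)<75)&reg(165,280,165,285)&(w[...,2]<10);print("plate",rect(w[pl][:,:2]),np.median(w[pl][:,2]))
for z in(8,):
    g=(reg(165,280,165,270)&(w[...,2]>12)).astype(np.uint8)
    n,l,st,ce=cv2.connectedComponentsWithStats(g)
    for i in range(1,n):
        if st[i,4]>20:
            q=w[l==i]; print("print",ce[i].round(),rect(q[:,:2]),q[:,2].max(), "top",[ (h,rect(q[q[:,2]>h][:,:2])) for h in(30,)])
for nm,r in(("glue",(322,350,262,290)),("jar",(318,345,135,162))):
    q=w[reg(*r)]; q=q[q[:,2]>40];print(nm,q.mean(0).round(),q[:,2].max())
cv2.imwrite("pics/a.png",np.hstack([cv2.resize(p[165:285,160:280,::-1],(400,400),interpolation=2),]))
ps,_=manip.camera("scene"); a=cv2.resize(ps[205:375,325:505,::-1],(424,400),interpolation=2)
cv2.imwrite("pics/ab.png",np.hstack([cv2.resize(p[165:285,160:280,::-1],(370,400),interpolation=2),a]))
E
```

```text
lid (array([ 511.2, -269. ]), array([263.9, 204.2]), 77.79) 92.50062040275463
box (array([ 511.8, -270. ]), array([282.1, 224.4]), 77.87) 92.44238980768479
mark (array([ 445.5, -254. ]), array([26.9, 27.9]), 50.36) [ 446.72010876 -254.41351266   93.7605915 ]
meter (array([534.5,  -7. ]), array([ 84.9, 125.7]), 87.21)
knob (array([536.1,  -7. ]), array([11.7, 41.9]), 20.25) [535.86101059  -7.07665625  69.02284657]
red [[320.0, 207.0, 537.0, 2.0, 68.0], [321.0, 207.0, 537.0, -1.0, 74.0], [322.0, 207.0, 538.0, -3.0, 64.0], [317.0, 208.0, 535.0, 9.0, 71.0], [318.0, 208.0, 535.0, 6.0, 68.0], [319.0, 208.0, 535.0, 4.0, 70.0], [320.0, 208.0, 535.0, 1.0, 70.0], [321.0, 208.0, 535.0, -1.0, 70.0], [322.0, 208.0, 535.0, -3.0, 72.0], [316.0, 209.0, 532.0, 11.0, 68.0], [317.0, 209.0, 532.0, 9.0, 76.0], [318.0, 209.0, 532.0, 6.0, 75.0], [319.0, 209.0, 532.0, 4.0, 71.0], [320.0, 209.0, 533.0, 1.0, 67.0], [321.0, 209.0, 533.0, -1.0, 70.0], [322.0, 209.0, 533.0, -3.0, 72.0], [316.0, 210.0, 530.0, 11.0, 72.0], [317.0, 210.0, 530.0, 8.0, 68.0], [318.0, 210.0, 530.0, 6.0, 72.0], [319.0, 210.0, 530.0, 4.
[... 536 characters left out ...]
.8]), 69.03))]
print [251. 195.] (array([565.4, 174. ]), array([38.8, 36.2]), 22.82) 65.07579451477696 top [(30, (array([564.9, 171.1]), array([26.7, 25.3]), 46.19))]
print [220. 222.] (array([493.9, 239.6]), array([40.7, 35.5]), 47.91) 65.59678493142457 top [(30, (array([495.1, 241.7]), array([33.4, 36.5]), 3.17))]
print [188. 246.] (array([435.3, 309.8]), array([52.3, 36. ]), 12.96) 70.95437385605726 top [(30, (array([434.8, 313.7]), array([51.7, 28.3]), 12.94))]
print [242. 252.] (array([426.6, 183.4]), array([43.2, 54.9]), 49.42) 75.06769577117437 top [(30, (array([423.6, 187. ]), array([30.7, 45.7]), 53.4))]
glue [382. -36.  95.] 107.15219516226537
jar [683. -21.  56.] 62.50228394620164
```

View pics/ab.png

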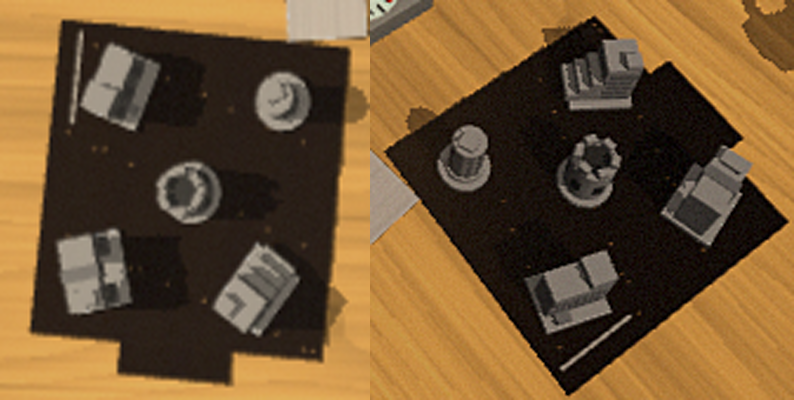

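The crop confirms five prints. The wall is near (572,300), the column at (565,171), the tower at (495,242), the arch at (434,313) and the stair at (424,187). The knob pointer is about 1.18 rad clockwise of zero, so I'll do the knob first.

```bash
cat >> h.py <<'E'
def plan(x,y,z,ang=None):
    """tool-axis shift and rz to world TCP x,y,z with tool-y along world angle ang deg (mod 180)"""
    s=manip.read_state(); Rt=R.from_euler("xyz",s["eef_rot"]).as_matrix()
    a=np.degrees(np.arctan2(Rt[1,1],Rt[0,1])); rz=None
    if ang is not None:
        rz=round(-np.radians((ang-a+90)%180-90),3)
    print("TCP",s["eef_pos"].round(1),"yang",round(a,1),"j6",s["joints"][5].round(2),"tilt",np.degrees(np.arccos(-Rt[2,2])).round(2),"->",np.round(Rt.T@(np.array([x,y,z])-s["eef_pos"]),1),"rz",rz,"t",round(s["clock"],1))
E
python3 -c "
from h import *
plan(536,-7,150,20.2)"
```

```text
TCP [220.1 503.9 205.1] yang 66.4 j6 -0.07 tilt 0.04 -> [-494.  -341.7   55.3] rz 0.806 t 0.2
```

```bash
python3 nudge.py '[[-40,-28,0,0,0,0],[-80,-56,0,0,0,0],[-120,-84,0,0,0,0],[-160,-112,0,0,0,0],[-200,-140,0,0,0,0]]' 60
python3 nudge.py '[[-40,-28,0,0,0,0],[-80,-56,0,0,0,0],[-120,-84,0,0,0,0],[-160,-112,0,0,0,0],[-200,-140,0,0,0,0]]'
python3 nudge.py '[[-40,-28,20,0,0,0],[-80,-56,40,0,0,0],[-94,-62,40,0,0,0],[-94,-62,40,0,0,0],[-94,-62,40,0,0,0]]'
python3 nudge.py '[[0,0,0,0,0,0.15],[0,0,0,0,0,0.3],[0,0,0,0,0,0.45],[0,0,0,0,0,0.6],[0,0,0,0,0,0.7]]'
python3 -c "
from h import *
plan(536,-7,46,20.2)
p,w,ok=cam('wrist');cv2.imwrite('pics/w1.png',p[:,:,::-1])
k=ok&(w[...,2]>58)&(w[...,2]<80)&(abs(w[...,0]-536)<40)&(abs(w[...,1]+7)<40);print('knob',rect(w[k][:,:2]),k.sum(),w[k].mean(0))
"
```

```text
clock: 0.7
eef_pos: [347.9, 293.9, 205.5]
eef_rot: [3.141, 0.0, 2.73]
wrist_force: [0.4, 1.0, 1.0]
finger_gap: 61.0
finger_force: 0.0
clock: 1.2
eef_pos: [475.3, 85.3, 205.5]
eef_rot: [3.141, 0.0, 2.73]
wrist_force: [-0.3, 0.7, 0.3]
finger_gap: 60.1
finger_force: 0.0
clock: 1.7
eef_pos: [535.7, -7.0, 165.3]
eef_rot: [-3.142, -0.001, 2.729]
wrist_force: [-0.5, -0.5, 0.0]
finger_gap: 60.2
finger_force: 0.0
clock: 2.2
eef_pos: [535.5, -5.8, 166.1]
eef_rot: [3.141, 0.0, 2.026]
wrist_force: [-0.3, 0.4, -0.2]
finger_gap: 59.8
finger_force: 0.0
TCP [535.5  -5.8 166.1] yang 26.1 j6 -0.53 tilt 0.05 -> [ -1.3  -0.2 120.1] rz 0.102 t 2.2
knob (array([536. ,  -8.5]), array([12. , 42.4]), 20.42) 563 [535.40168223  -6.9753727   67.59869462]
```

```bash
python3 nudge.py '[[-1,0,40,0,0,0.1],[-1,0,80,0,0,0.1],[-1,0,110,0,0,0.1],[-1,0,120,0,0,0.1],[-1,0,120,0,0,0.1]]' 45
python3 nudge.py '[[0,0,0,0,0,0],[0,0,0,0,0,0],[0,0,0,0,0,0],[0,0,0,0,0,0],[0,0,0,0,0,0]]' 0 25
python3 nudge.py '[[0,0,0,0,0,-0.1],[0,0,0,0,0,-0.2],[0,0,0,0,0,-0.3],[0,0,0,0,0,-0.4],[0,0,0,0,0,-0.5]]'
python3 nudge.py '[[0,0,0,0,0,-0.1],[0,0,0,0,0,-0.2],[0,0,0,0,0,-0.3],[0,0,0,0,0,-0.4],[0,0,0,0,0,-0.5]]'
python3 nudge.py '[[0,0,0,0,0,-0.05],[0,0,0,0,0,-0.1],[0,0,0,0,0,-0.15],[0,0,0,0,0,-0.2],[0,0,0,0,0,-0.2]]'
python3 -c "
from h import *
print(manip.read_state()['moment']);plan(536,-7,46,87.2)"
```

```text
clock: 2.75
eef_pos: [535.9, -7.4, 45.2]
eef_rot: [-3.14, -0.001, 1.932]
wrist_force: [0.5, 0.2, -0.1]
finger_gap: 44.6
finger_force: 0.0
clock: 3.25
eef_pos: [536.5, -8.1, 46.0]
eef_rot: [3.141, 0.0, 1.93]
wrist_force: [-1.2, 0.8, 4.4]
finger_gap: 11.8
finger_force: 25.0
clock: 3.75
eef_pos: [536.7, -8.0, 46.0]
eef_rot: [3.141, 0.001, 2.434]
wrist_force: [-0.3, 1.4, 3.8]
finger_gap: 12.0
finger_force: 25.0
clock: 4.25
eef_pos: [536.8, -7.7, 46.0]
eef_rot: [3.141, 0.001, 2.934]
wrist_force: [-0.4, 3.2, 3.5]
finger_gap: 11.8
finger_force: 25.0
clock: 4.75
eef_pos: [536.8, -7.7, 45.9]
eef_rot: [3.141, 0.001, 3.13]
wrist_force: [1.0, 4.3, 5.4]
finger_gap: 12.0
finger_force: 25.5
[ 0.83305071 -0.06630695 -0.47558202]
TCP [536.8  -7.7  45.9] yang 89.3 j6 -1.64 tilt 0.07 -> [ 0.8  0.7 -0.1] rz 0.037 t 4.8
```

```bash
python3 nudge.py '[[0,0,0,0,0,0],[0,0,0,0,0,0],[0,0,-30,0,0,0],[0,0,-70,0,0,0],[0,0,-110,0,0,0]]' 45
python3 nudge.py '[[0,0,0,0,0,0.1],[0,0,0,0,0,0.2],[0,0,0,0,0,0.2]]' 0 40
python3 -c "
from h import *
p,w,ok=cam('top');cv2.imwrite('pics/t2.png',p[150:290,160:520,::-1])
k=ok&(w[...,2]>58)&(w[...,2]<80)&(abs(w[...,0]-536)<40)&(abs(w[...,1]+7)<40);print(k.sum())
plan(445.5,-254.5,150,77.8)"
```

```text
clock: 5.25
eef_pos: [535.9, -8.2, 156.4]
eef_rot: [-3.141, -0.002, 3.129]
wrist_force: [-0.2, -0.1, 1.2]
finger_gap: 45.0
finger_force: 0.0
clock: 5.55
eef_pos: [536.2, -8.2, 155.4]
eef_rot: [-3.141, -0.0, 2.928]
wrist_force: [-0.2, 0.9, -0.5]
finger_gap: 24.4
finger_force: 0.0
0
TCP [536.2  -8.2 155.2] yang 78.0 j6 -1.44 tilt 0.03 -> [  37.3 -259.8    5.3] rz 0.003 t 5.6
```

```bash
python3 nudge.py '[[7,-45,0,0,0,0],[14,-90,0,0,0,0],[21,-135,0,0,0,0],[28,-180,0,0,0,0],[35,-225,0,0,0,0]]'
python3 nudge.py '[[2,-35,10,0,0,0],[2,-35,25,0,0,0],[2,-35,25,0,0,0]]'
python3 -c "
from h import *
p,w,ok=cam('top')
k=ok&(w[...,2]>58)&(w[...,2]<80)&(abs(w[...,0]-536)<40)&(abs(w[...,1]+7)<40);print('knob',k.sum(),rect(w[k][:,:2]))
p,w,ok=cam('wrist');cv2.imwrite('pics/w3.png',p[:,:,::-1])
m=ok&(p.max(-1)<70)&(w[...,2]>75)&(np.hypot(w[...,0]-445.5,w[...,1]+254.5)<30);print('mark',m.sum(),rect(w[m][:,:2]),w[m].mean(0))
plan(445.5,-254.5,92,77.8)"
```

```text
clock: 6.1
eef_pos: [453.8, -222.2, 155.2]
eef_rot: [-3.142, -0.001, 2.933]
wrist_force: [0.7, 0.2, 0.1]
finger_gap: 0.3
finger_force: 0.0
clock: 6.4
eef_pos: [444.3, -254.7, 128.5]
eef_rot: [3.14, -0.003, 2.93]
wrist_force: [-0.5, 0.9, 0.6]
finger_gap: 0.4
finger_force: 0.0
knob 92 (array([536.6,  -6.9]), array([40.7, 12. ]), 0.34)
mark 8892 (array([ 434.1, -252.4]), array([46. , 36.5]), 79.44) [ 424.26935822 -250.9618529   243.47432905]
TCP [ 445.6 -254.1  130.5] yang 78.0 j6 -1.95 tilt 0.04 -> [-0.  -0.4 38.5] rz 0.003 t 6.5
```

View pics/w3.png

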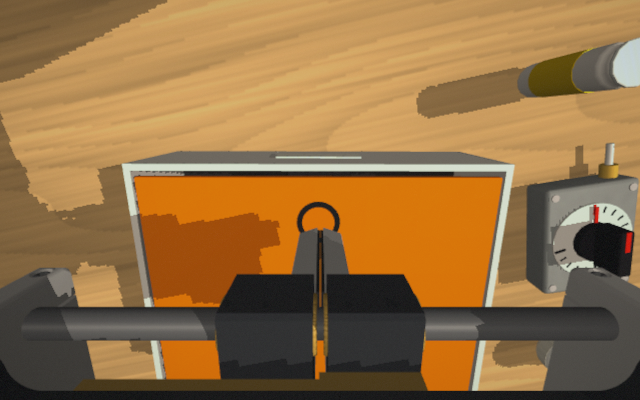

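The wrist view shows the shut fingers just beside the ring, whose centre is at about (319,220). At the right, the knob's pointer is on the red-mark side. I'll check the ring by casting a ray onto z=90.

```bash
python3 -c "
from h import *
s=manip.read_state();i=manip.camera_info('wrist');M=i['mount'];Rt=R.from_euler('xyz',s['eef_rot']).as_matrix()
for px in((319,220),(316,173)):
  d=np.linalg.inv(i['K'])@[px[0],px[1],1];d=Rt@(M[:3,:3]@d);o=s['eef_pos']+Rt@M[:3,3]
  print((o+d*(90-o[2])/d[2]).round(1))
plan(445.5,-254.5,92,77.8)"
python3 nudge.py '[[0,0,15,0,0,0],[0,0,30,0,0,0],[0,0,36,0,0,0],[0,0,40,0,0,0],[0,0,40,0,0,0]]'
```

```text
[ 444.5 -255.    90. ]
[ 409.3 -249.6   90. ]
TCP [ 445.6 -254.1  130.5] yang 78.0 j6 -1.95 tilt 0.04 -> [-0.  -0.4 38.5] rz 0.003 t 6.5
clock: 7.0
eef_pos: [445.9, -254.1, 90.9]
eef_rot: [3.142, 0.0, 2.931]
wrist_force: [-0.6, 2.0, 2.6]
finger_gap: 0.5
finger_force: 1.1
```

```bash
python3 nudge.py '[[0,0,2,0,0,0],[0,0,4,0,0,0],[0,0,5.5,0,0,0],[0,0,6.5,0,0,0],[0,0,6.5,0,0,0]]'
```

```text
clock: 7.5
eef_pos: [445.9, -254.5, 84.1]
eef_rot: [-3.142, 0.001, 2.93]
wrist_force: [2.3, 2.3, 5.5]
finger_gap: 0.4
finger_force: 2.4
```

```bash
python3 nudge.py '[[0,0,0.5,0,0,0],[0,0,1,0,0,0],[0,0,1.2,0,0,0]]'
python3 nudge.py '[[0,0,-3,0,0,0],[0,0,-7,0,0,0],[-1,0,-11,0,0,0],[-3,0,-15,0,0,0],[-4,0,-19,0,0,0]]'
```

```text
clock: 7.8
eef_pos: [445.8, -254.5, 82.9]
eef_rot: [-3.142, 0.001, 2.93]
wrist_force: [2.7, 2.6, 5.2]
finger_gap: 0.4
finger_force: 2.5
clock: 8.3
eef_pos: [449.3, -255.4, 102.0]
eef_rot: [-3.141, -0.001, 2.93]
wrist_force: [-2.3, 0.3, 3.2]
finger_gap: 0.6
finger_force: 1.9
```

```bash
python3 nudge.py '[[-3,0,-8,0,0,0],[-6,0,-15,0,0,0],[-8,0,-22,0,0,0],[-11,0,-30,0,0,0],[-13,0,-38,0,0,0]]'
python3 nudge.py '[[-3,0,-8,0,0,0],[-6,0,-16,0,0,0],[-10,0,-23,0,0,0],[-14,0,-31,0,0,0],[-19,0,-38,0,0,0]]'
python3 -c "
from h import *
p,w,ok=cam('scene');cv2.imwrite('pics/s4.png',p[:,:,::-1])"
```

```text
clock: 8.8
eef_pos: [462.8, -258.2, 140.6]
eef_rot: [-3.141, 0.001, 2.93]
wrist_force: [2.6, -1.6, 1.4]
finger_gap: 0.5
finger_force: 1.4
clock: 9.3
eef_pos: [481.1, -262.1, 178.4]
eef_rot: [3.142, -0.0, 2.93]
wrist_force: [0.3, 0.4, 2.7]
finger_gap: 0.8
finger_force: 1.1
```

View pics/s4.png

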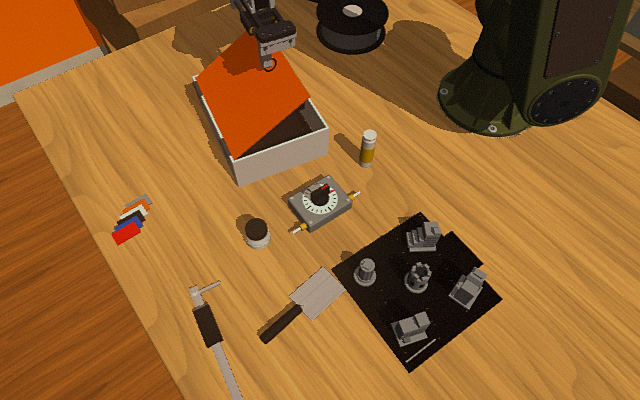

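The lid is at about 0.5 rad with the finger at its mark (268,63). I'll keep going.

```bash
python3 nudge.py '[[-5,0,-7,0,0,0],[-10,0,-14,0,0,0],[-16,0,-20,0,0,0],[-22,0,-26,0,0,0],[-28,0,-32,0,0,0]]'
python3 nudge.py '[[-6,0,-6,0,0,0],[-13,0,-11,0,0,0],[-20,0,-16,0,0,0],[-27,0,-20,0,0,0],[-34,0,-24,0,0,0]]'
python3 nudge.py '[[-4,0,-2,0,0,0],[-8,0,-5,0,0,0],[-8,0,-10,0,0,0],[-8,0,-15,0,0,0],[-8,0,-20,0,0,0]]'
python3 -c "
from h import *
p,w,ok=cam('scene');cv2.imwrite('pics/s5.png',p[:,:,::-1])
h=cv2.cvtColor(p,cv2.COLOR_RGB2HSV);o=ok&(h[...,0]<16)&(h[...,1]>220)&(w[...,2]>60)&(w[...,0]>380)&(w[...,0]<800)&(w[...,1]<-100)
q=w[o];bx=(q[:,:2]-[511.5,-269.5])@[.977,-.211];f=np.polyfit(*( (q[:,2],bx) if np.ptp(q[:,2])>100 else (bx,q[:,2])),1);print(f,q[:,2].max(),bx.min())"
```

```text
clock: 9.85
eef_pos: [508.7, -268.0, 210.2]
eef_rot: [3.142, -0.0, 2.93]
wrist_force: [1.2, -1.1, 1.2]
finger_gap: 0.5
finger_force: 0.8
clock: 10.35
eef_pos: [541.9, -275.1, 234.0]
eef_rot: [3.142, -0.0, 2.93]
wrist_force: [0.8, -0.7, 1.6]
finger_gap: 0.4
finger_force: 0.6
clock: 10.85
eef_pos: [549.1, -276.7, 254.2]
eef_rot: [-3.142, 0.0, 2.93]
wrist_force: [1.9, -0.2, 0.2]
finger_gap: 0.7
finger_force: 0.6
[ -0.4621318  146.18217436] 388.33214938061747 15.899507777995119
```

```bash
python3 nudge.py '[[0,0,-6,0,0,0],[0,0,-12,0,0,0],[0,0,-18,0,0,0],[0,0,-26,0,0,0],[0,0,-34,0,0,0]]'
python3 nudge.py '[[0,0,-15,0,0,0],[20,0,-30,0,0,0],[50,0,-30,0,0,0],[80,10,-30,0,0,0],[80,50,-30,0,0,0]]' 50
python3 nudge.py '[[0,30,0,0,0,0],[0,60,0,0,0,0],[0,110,0,0,0,0],[0,160,0,0,0,0],[0,200,0,0,0,0]]'
python3 -c "
from h import *
p,w,ok=cam('scene');cv2.imwrite('pics/s6.png',p[:,:,::-1])
h=cv2.cvtColor(p,cv2.COLOR_RGB2HSV);o=ok&(h[...,0]<16)&(h[...,1]>220)&(w[...,2]>60)&(w[...,0]>380)&(w[...,0]<800)&(w[...,1]<-100)
q=w[o];bx=(q[:,:2]-[511.5,-269.5])@[.977,-.211];f=np.polyfit(*( (q[:,2],bx) if np.ptp(q[:,2])>100 else (bx,q[:,2])),1);print(f,q[:,2].max(),bx.min())
plan(564.9,171.1,150,77.8)"
```

```text
clock: 11.4
eef_pos: [549.1, -276.7, 288.5]
eef_rot: [-3.142, -0.0, 2.93]
wrist_force: [0.0, -0.2, -0.0]
finger_gap: 0.2
finger_force: 0.0
clock: 11.9
eef_pos: [479.0, -212.2, 318.8]
eef_rot: [-3.141, 0.001, 2.926]
wrist_force: [0.8, 1.0, 0.9]
finger_gap: 37.0
finger_force: 0.0
clock: 12.4
eef_pos: [523.6, -13.1, 318.5]
eef_rot: [3.141, 0.0, 2.93]
wrist_force: [1.4, -0.1, -0.3]
finger_gap: 50.2
finger_force: 0.0
[8.35421053e-02 9.64800709e+01] 288.97063355720786 98.254396459555
TCP [524.2  -9.  318.3] yang 78.1 j6 -1.45 tilt 0.08 -> [ -2.5 184.4 168.6] rz 0.004 t 12.4
```

View pics/s6.png

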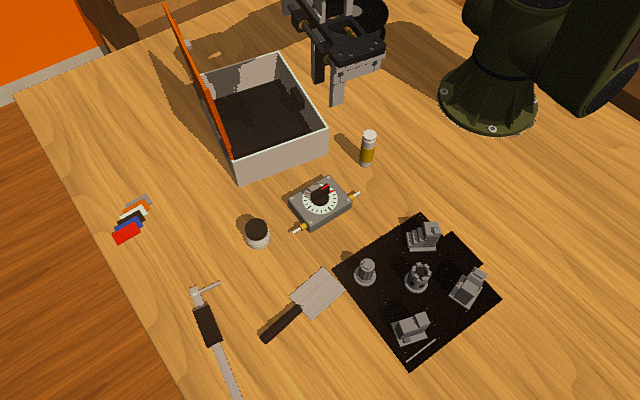

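The lid is fully open: the fit gives 1.65 rad, and it stands upright at about (195,80). Now the prints, which I'll re-measure before each grasp.

```bash
cat >> h.py <<'E'
def prints(n="top",lo=32,hi=85,box=(350,650,100,400)):
    p,w,ok=cam(n)
    g=(ok&(w[...,2]>lo)&(w[...,2]<hi)&(w[...,0]>box[0])&(w[...,0]<box[1])&(w[...,1]>box[2])&(w[...,1]<box[3])).astype(np.uint8)
    k,l,st,ce=cv2.connectedComponentsWithStats(g)
    for i in range(1,k):
        if st[i,4]>25:
            q=w[l==i]; t=q[q[:,2]>q[:,2].max()-12]
            print(n,ce[i].round(),*rect(q[:,:2]),"top",t.mean(0).round(1),st[i,4])
    return p
E
python3 -c "
from h import *
prints()"
python3 nudge.py '[[0,40,0,0,0,0],[0,80,20,0,0,0],[0,120,50,0,0,0],[0,160,80,0,0,0],[-2,184,100,0,0,0]]'
python3 -c "
from h import *
p=prints('wrist',32,85,(500,640,110,240));cv2.imwrite('pics/w7.png',p[:,:,::-1])
plan(564.9,171.1,26,77.8)"
```

```text
top [196. 190.] [571.8 300.3] [23.2 47.7] 69.59 top [558.8 305.2  64.8] 242
top [250. 194.] [564.8 171.1] [27.4 25.3] 46.84 top [564.8 171.2  59.8] 116
top [219. 222.] [495.2 242. ] [33.4 36.3] 1.68 top [495.7 241.8  57.4] 206
top [187. 247.] [434.6 314. ] [51.6 29. ] 13.03 top [434.5 313.7  63.6] 311
top [240. 254.] [422.1 187.8] [29.8 41.9] 55.3 top [416.7 192.   64.5] 235
clock: 13.0
eef_pos: [563.9, 165.6, 216.0]
eef_rot: [-3.141, -0.002, 2.931]
wrist_force: [0.3, -0.6, -0.5]
finger_gap: 50.1
finger_force: 0.0
wrist [370. 122.] [506.  231.4] [18.2 13.1] 77.95 top [505.7 233.   54.6] 178
wrist [325. 186.] [564.8 170.3] [27.  27.4] 33.91 top [564.5 170.4  57.9] 531
TCP [563.5 167.4 212.8] yang 78.0 j6 -1.14 tilt 0.32 -> [ -1.6   4.2 186.8] rz 0.003 t 13.1
```

View pics/w7.png

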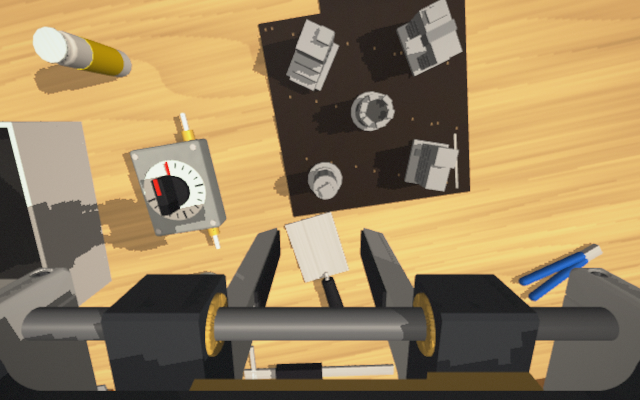

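The wrist view puts the column at (325,180), which agrees with the top view to 1 mm, and nothing is in the fingers' way.

```bash
python3 nudge.py '[[0,0,30,0,0,0],[0,0,70,0,0,0],[0,0,110,0,0,0],[0,0,125,0,0,0],[0,0,125,0,0,0]]'
python3 -c "
from h import *
plan(564.8,170.8,26,77.8)"
```

```text
clock: 13.55
eef_pos: [563.8, 163.1, 91.8]
eef_rot: [-3.14, -0.003, 2.929]
wrist_force: [1.7, 0.2, 1.0]
finger_gap: 50.1
finger_force: 0.0
TCP [563.8 163.1  91.8] yang 77.8 j6 -1.14 tilt 0.17 -> [ 0.4  7.8 65.8] rz 0.0 t 13.6
```

```bash
python3 nudge.py '[[0,8,0,0,0,0],[0,8,30,0,0,0],[0,8,60,0,0,0],[0,8,66,0,0,0],[0,8,66,0,0,0]]'
python3 nudge.py '[[0,0,0,0,0,0],[0,0,0,0,0,0],[0,0,0,0,0,0],[0,0,0,0,0,0]]' 0 20
python3 nudge.py '[[0,0,-20,0,0,0],[0,0,-50,0,0,0],[0,0,-90,0,0,0],[0,0,-130,0,0,0],[0,0,-130,0,0,0]]'
python3 -c "
from h import *
B=lambda x,y:(511.5+.977*x+.211*y,-269.5-.211*x+.977*y)
for t in((40,50),(40,-50),(-45,85),(-45,0),(-45,-85)): print(t,np.round(B(*t),1))
plan(*B(40,-50),156,77.8)"
```

```text
clock: 14.05
eef_pos: [566.5, 172.1, 27.9]
eef_rot: [3.141, 0.001, 2.93]
wrist_force: [0.4, -0.4, 0.6]
finger_gap: 50.2
finger_force: 0.0
clock: 14.45
eef_pos: [566.3, 171.9, 27.8]
eef_rot: [3.141, 0.001, 2.93]
wrist_force: [-0.8, -0.9, 6.5]
finger_gap: 26.7
finger_force: 20.0
clock: 14.95
eef_pos: [567.9, 172.3, 162.6]
eef_rot: [3.138, 0.008, 2.93]
wrist_force: [0.5, 0.0, 0.0]
finger_gap: 26.6
finger_force: 20.0
(40, 50) [ 561.1 -229.1]
(40, -50) [ 540.  -326.8]
(-45, 85) [ 485.5 -177. ]
(-45, 0) [ 467.5 -260. ]
(-45, -85) [ 449.6 -343. ]
TCP [567.9 172.3 162.6] yang 77.9 j6 -1.13 tilt 0.51 -> [ -77.6 -493.8    5.4] rz 0.001 t 14.9
```

```bash
python3 nudge.py '[[0,-33,0,0,0,0],[0,-66,0,0,0,0],[0,-99,0,0,0,0],[0,-132,0,0,0,0],[0,-165,0,0,0,0]]'
python3 nudge.py '[[0,-33,0,0,0,0],[0,-66,0,0,0,0],[0,-99,0,0,0,0],[0,-132,0,0,0,0],[0,-165,0,0,0,0]]'
python3 nudge.py '[[-20,-40,0,0,0,0],[-40,-80,0,0,0,0],[-60,-120,0,0,0,0],[-78,-163,0,0,0,0],[-78,-163,0,0,0,0]]'
python3 -c "
from h import *
plan(540,-326.8,31,77.8)"
```

```text
clock: 15.45
eef_pos: [530.5, 9.3, 156.1]
eef_rot: [-3.141, -0.001, 2.93]
wrist_force: [1.3, -0.3, 0.3]
finger_gap: 26.6
finger_force: 20.0
clock: 15.95
eef_pos: [495.8, -152.0, 156.2]
eef_rot: [3.141, -0.001, 2.93]
wrist_force: [-0.0, -0.3, -0.7]
finger_gap: 26.3
finger_force: 20.0
clock: 16.45
eef_pos: [537.8, -330.9, 155.0]
eef_rot: [-3.142, -0.001, 2.926]
wrist_force: [0.1, -0.2, -0.2]
finger_gap: 26.6
finger_force: 20.0
TCP [ 537.8 -330.9  155. ] yang 77.6 j6 -1.96 tilt 0.08 -> [ -1.4   4.5 124. ] rz -0.003 t 16.4
```

```bash
python3 nudge.py '[[-1,0,30,0,0,0],[-1,0,65,0,0,0],[-1,0,100,0,0,0],[-1,0,118,0,0,0],[-1,0,122,0,0,0]]'
python3 nudge.py '[[0,0,1,0,0,0],[0,0,2,0,0,0],[0,0,2,0,0,0]]'
```

```text
clock: 16.95
eef_pos: [538.2, -325.4, 31.8]
eef_rot: [3.14, -0.004, 2.93]
wrist_force: [-0.2, 0.4, -0.7]
finger_gap: 26.7
finger_force: 20.0
clock: 17.25
eef_pos: [539.9, -327.0, 33.9]
eef_rot: [-3.141, 0.002, 2.93]
wrist_force: [0.3, -0.4, -0.9]
finger_gap: 26.3
finger_force: 20.0
```

```bash
python3 nudge.py '[[0,0,1.5,0,0,0],[0,0,3,0,0,0],[0,0,3.5,0,0,0],[0,0,3.5,0,0,0]]'
```

```text
clock: 17.65
eef_pos: [539.6, -326.9, 29.8]
eef_rot: [-3.141, 0.0, 2.93]
wrist_force: [-0.6, 0.4, 4.8]
finger_gap: 26.5
finger_force: 20.0
```

```bash
python3 nudge.py '[[0,0,0,0,0,0],[0,0,0,0,0,0],[0,0,-20,0,0,0],[0,0,-60,0,0,0],[0,0,-100,0,0,0]]' 46
python3 nudge.py '[[0,0,-20,0,0,0],[0,0,-20,0,0,0]]' 60
python3 -c "
from h import *
p=prints();cv2.imwrite('pics/t8.png',cv2.resize(p[150:290,160:520,::-1],(720,280)))
prints('wrist',32,85,(400,680,-420,-150))
plan(495,242,160,77.8)"
```

```text
clock: 18.15
eef_pos: [539.1, -326.5, 129.9]
eef_rot: [3.141, -0.001, 2.93]
wrist_force: [1.1, -0.4, -0.2]
finger_gap: 45.9
finger_force: 0.0
clock: 18.35
eef_pos: [540.5, -327.5, 152.5]
eef_rot: [-3.14, 0.005, 2.93]
wrist_force: [0.2, -0.2, -0.4]
finger_gap: 58.0
finger_force: 0.0
top [196. 190.] [571.8 300.5] [23.5 47.8] 69.59 top [562.  304.3  63.4] 248
top [219. 222.] [495.  241.4] [35.3 35.3] 65.17 top [495.3 241.4  58.1] 206
top [240. 254.] [420.9 188.6] [30.  38.1] 54.31 top [416.1 192.1  64.7] 233
top [206. 258.] [408.6 268.4] [51.9 28.5] 12.29 top [408.5 268.1  63.3] 306
wrist [416.  27.] [ 421.9 -218.6] [136.8  17.2] 77.77 top [ 414.8 -228.1   77.2] 4537
wrist [220. 147.] [ 481.6 -402.5] [  1.5 167.2] 77.8 top [ 473.6 -400.7   79.1] 3733
wrist [320. 199.] [ 538.2 -327.3] [27.3 27.1] 41.17 top [ 537.5 -327.2   60. ] 842
wrist [489. 254.] [ 627.5 -195.7] [ 48.9 110. ] 16.92 top [ 618.3 -165.4   78.8] 3905
wrist [320. 267.] [ 601.9 -341.3] [98.9  3. ] 77.83 top [ 602.1 -340.9   77.7] 2458
TCP [ 539.2 -326.6  148.4] yang 77.9 j6 -1.96 tilt 0.04 -> [162.8 546.6 -11.3] rz 0.001 t 18.4
```

View pics/t8.png

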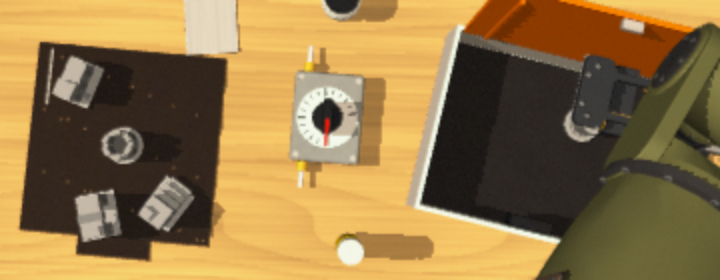

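The column stands in the box and the knob's pointer is on the red mark. The arch was knocked to (408,268) but still stands. The tower is next.

```bash
python3 nudge.py '[[15,36,-5,0,0,0],[30,72,-10,0,0,0],[45,108,-10,0,0,0],[60,144,-10,0,0,0],[75,182,-10,0,0,0]]'
python3 nudge.py '[[15,36,0,0,0,0],[30,72,0,0,0,0],[45,108,0,0,0,0],[60,144,0,0,0,0],[75,182,0,0,0,0]]'
python3 nudge.py '[[10,36,0,0,0,0],[13,72,0,0,0,0],[13,108,10,0,0,0],[13,144,30,0,0,0],[13,182,50,0,0,0]]'
python3 nudge.py '[[0,0,0,0,0,0],[0,0,0,0,0,0]]'
python3 -c "
from h import *
prints('wrist',32,85,(440,550,200,280))
plan(495.2,241.4,22,77.8)"
```

```text
clock: 18.95
eef_pos: [503.2, -131.5, 157.4]
eef_rot: [3.141, -0.003, 2.929]
wrist_force: [1.1, 0.1, 0.4]
finger_gap: 60.0
finger_force: 0.0
clock: 19.45
eef_pos: [468.1, 61.9, 157.6]
eef_rot: [-3.141, -0.003, 2.929]
wrist_force: [0.4, -0.1, 0.3]
finger_gap: 60.2
finger_force: 0.0
clock: 19.95
eef_pos: [494.3, 242.5, 107.0]
eef_rot: [-3.14, -0.002, 2.93]
wrist_force: [-0.0, -0.1, 0.4]
finger_gap: 60.1
finger_force: 0.0
clock: 20.15
eef_pos: [493.9, 241.2, 107.3]
eef_rot: [-3.139, -0.003, 2.931]
wrist_force: [-0.4, -1.0, 0.5]
finger_gap: 59.9
finger_force: 0.0
wrist [320. 215.] [494.7 240.9] [35.4 36. ] 85.69 top [494.8 240.8  54.2] 1816
TCP [494.4 240.7 108.2] yang 77.9 j6 -0.97 tilt 0.12 -> [-0.8  1.  86.2] rz 0.001 t 20.2
```

```bash
python3 nudge.py '[[0,0,30,0,0,0],[0,0,60,0,0,0],[0,0,80,0,0,0],[0,0,86,0,0,0],[0,0,86,0,0,0]]'
python3 nudge.py '[[0,0,0,0,0,0],[0,0,0,0,0,0],[0,0,0,0,0,0],[0,0,0,0,0,0]]' 0 20
python3 nudge.py '[[0,0,-20,0,0,0],[0,0,-50,0,0,0],[0,0,-90,0,0,0],[0,0,-130,0,0,0],[0,0,-135,0,0,0]]'
python3 -c "
from h import *
plan(561,-229,156,77.8)"
```

```text
clock: 20.7
eef_pos: [494.9, 240.5, 23.3]
eef_rot: [-3.141, -0.0, 2.929]
wrist_force: [-0.1, 0.6, -0.3]
finger_gap: 60.1
finger_force: 0.0
clock: 21.1
eef_pos: [495.2, 241.4, 24.0]
eef_rot: [3.141, 0.001, 2.93]
wrist_force: [-0.4, -0.6, 4.8]
finger_gap: 35.4
finger_force: 20.0
clock: 21.6
eef_pos: [496.5, 242.0, 163.3]
eef_rot: [3.137, 0.006, 2.93]
wrist_force: [-0.0, 0.3, -0.4]
finger_gap: 35.4
finger_force: 20.0
TCP [496.5 242.  163.3] yang 77.9 j6 -0.97 tilt 0.43 -> [-162.  -447.     6.4] rz 0.001 t 21.6
```

```bash
python3 nudge.py '[[0,-33,0,0,0,0],[0,-66,0,0,0,0],[-10,-99,0,0,0,0],[-30,-132,0,0,0,0],[-50,-165,0,0,0,0]]'
python3 nudge.py '[[-10,-33,0,0,0,0],[-20,-66,0,0,0,0],[-30,-99,0,0,0,0],[-40,-132,0,0,0,0],[-50,-165,0,0,0,0]]'
python3 nudge.py '[[-20,-40,0,0,0,0],[-40,-80,0,0,0,0],[-60,-117,0,0,0,0],[-62,-117,20,0,0,0],[-62,-117,40,0,0,0]]'
python3 nudge.py '[[0,0,0,0,0,0],[0,0,0,0,0,0]]'
python3 -c "
from h import *
plan(561,-229,26.5,77.8)"
```

```text
clock: 22.1
eef_pos: [508.9, 68.1, 157.8]
eef_rot: [-3.141, -0.0, 2.93]
wrist_force: [1.3, 0.7, -0.1]
finger_gap: 35.7
finger_force: 20.0
clock: 22.6
eef_pos: [522.9, -103.7, 157.5]
eef_rot: [3.142, -0.001, 2.93]
wrist_force: [0.1, 1.0, -0.9]
finger_gap: 35.5
finger_force: 20.0
clock: 23.1
eef_pos: [559.1, -230.9, 116.7]
eef_rot: [3.141, -0.0, 2.928]
wrist_force: [-0.6, 0.2, -0.8]
finger_gap: 35.7
finger_force: 20.0
clock: 23.3
eef_pos: [559.2, -229.6, 118.2]
eef_rot: [3.141, -0.001, 2.93]
wrist_force: [-0.6, -0.4, -0.3]
finger_gap: 35.3
finger_force: 20.0
TCP [ 559.2 -229.6  118.2] yang 77.9 j6 -1.81 tilt 0.04 -> [-1.7  1.  91.7] rz 0.001 t 23.3
```

```bash
python3 nudge.py '[[-2,0,30,0,0,0],[-2,0,60,0,0,0],[-2,0,80,0,0,0],[-2,0,88,0,0,0],[-2,0,88,0,0,0]]'
python3 nudge.py '[[0,0,1,0,0,0],[0,0,2.5,0,0,0],[0,0,4,0,0,0],[0,0,4,0,0,0]]'
```

```text
clock: 23.8
eef_pos: [561.4, -230.1, 30.5]
eef_rot: [3.142, -0.0, 2.93]
wrist_force: [-0.8, 0.2, -0.3]
finger_gap: 36.1
finger_force: 20.0
clock: 24.2
eef_pos: [561.4, -230.3, 26.6]
eef_rot: [-3.141, 0.0, 2.93]
wrist_force: [-0.3, -0.4, 0.3]
finger_gap: 35.2
finger_force: 20.0
```

```bash
python3 nudge.py '[[0,0,0.5,0,0,0],[0,0,0.8,0,0,0]]'
python3 nudge.py '[[0,0,0,0,0,0],[0,0,0,0,0,0],[0,0,-20,0,0,0],[0,0,-60,0,0,0],[0,0,-100,0,0,0]]' 54
python3 nudge.py '[[10,10,-20,0,0,0],[25,40,-30,0,0,0],[45,80,-30,0,0,0],[65,120,-30,0,0,0]]'
python3 -c "
from h import *
prints()
plan(416.7,191.3,160,54.5)"
```

```text
clock: 24.4
eef_pos: [561.4, -230.3, 26.0]
eef_rot: [-3.141, 0.0, 2.93]
wrist_force: [-2.9, 1.0, 7.4]
finger_gap: 35.9
finger_force: 20.0
clock: 24.9
eef_pos: [560.8, -230.0, 126.1]
eef_rot: [3.141, -0.001, 2.93]
wrist_force: [0.2, -0.2, 0.5]
finger_gap: 53.8
finger_force: 0.0
clock: 25.3
eef_pos: [522.4, -98.1, 155.7]
eef_rot: [3.142, 0.001, 2.929]
wrist_force: [0.7, 1.1, -0.3]
finger_gap: 54.2
finger_force: 0.0
top [196. 190.] [571.8 300.6] [23.7 47.9] 69.67 top [561.3 304.4  63.6] 245
top [240. 254.] [421.7 188.1] [30.1 40.3] 54.75 top [416.6 192.4  64.7] 231
top [206. 258.] [408.7 268. ] [51.9 28.3] 12.76 top [408.5 268.3  63.7] 306
TCP [521.  -93.  155.5] yang 78.0 j6 -1.61 tilt 0.08 -> [161.3 256.3  -4. ] rz 0.41 t 25.4
```

```bash
python3 nudge.py '[[30,50,0,0,0,0],[60,100,0,0,0,0],[90,150,0,0,0,0],[125,200,0,0,0,0],[160,250,0,0,0,0]]'
python3 nudge.py '[[0,0,20,0,0,0.1],[0,0,35,0,0,0.2],[0,0,45,0,0,0.3],[0,0,45,0,0,0.41],[0,0,45,0,0,0.41]]'
python3 -c "
from h import *
p=prints('wrist',32,85,(370,470,140,240));cv2.imwrite('pics/w9.png',p[:,:,::-1])
plan(416.7,191.3,26,54.5)"
```

```text
clock: 25.85
eef_pos: [436.0, 137.1, 155.6]
eef_rot: [3.141, 0.0, 2.93]
wrist_force: [0.7, -0.5, -0.4]
finger_gap: 53.9
finger_force: 0.0
clock: 26.35
eef_pos: [436.9, 135.4, 110.2]
eef_rot: [-3.141, -0.0, 2.518]
wrist_force: [-0.5, -0.3, 0.9]
finger_gap: 53.9
finger_force: 0.0
wrist [364. 155.] [420.1 188.4] [30.6 36.2] 53.99 top [416.4 191.   62.2] 1943
TCP [437.  135.4 110.5] yang 54.5 j6 -0.73 tilt 0.0 -> [49.  33.7 84.5] rz 0.0 t 26.4
```

View pics/w9.png

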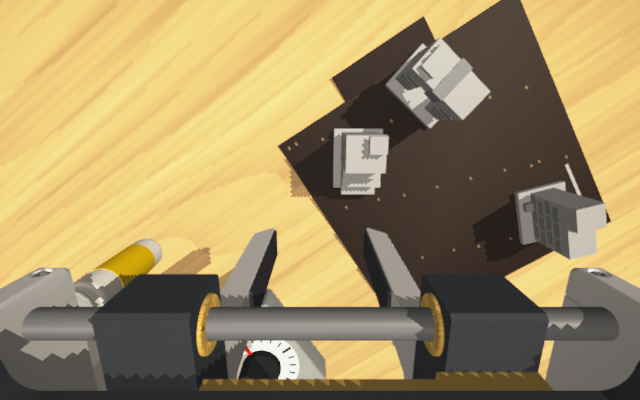

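The stair is at (362,160) in the wrist view, square to the fingers, and the tall block agrees with the top measurement.

```bash
python3 nudge.py '[[25,17,0,0,0,0],[49,33.5,0,0,0,0],[49,33.5,20,0,0,0],[49,33.5,40,0,0,0],[49,33.5,40,0,0,0]]'
python3 -c "
from h import *
plan(416.7,191.3,26,54.5)"
python3 nudge.py '[[0,0,20,0,0,0],[0,0,38,0,0,0],[0,0,44,0,0,0],[0,0,44,0,0,0],[0,0,44,0,0,0]]'
python3 nudge.py '[[0,0,0,0,0,0],[0,0,0,0,0,0],[0,0,0,0,0,0],[0,0,0,0,0,0]]' 0 20
python3 nudge.py '[[0,0,-20,0,0,0],[0,0,-50,0,0,0],[0,0,-90,0,0,0],[0,0,-130,0,0,0],[0,0,-130,0,0,0]]'
python3 nudge.py '[[0,0,0,0,0,-0.1],[0,0,0,0,0,-0.2],[0,0,0,0,0,-0.3],[0,0,0,0,0,-0.41],[0,0,0,0,0,-0.41]]'
python3 -c "
from h import *
plan(449.6,-343,156,77.8)"
```

```text
clock: 26.9
eef_pos: [415.6, 190.9, 68.9]
eef_rot: [-3.139, -0.002, 2.523]
wrist_force: [-0.2, 0.5, 0.7]
finger_gap: 54.2
finger_force: 0.0
TCP [415.6 190.9  68.9] yang 54.6 j6 -0.6 tilt 0.18 -> [-0.8  1.  42.9] rz 0.001 t 26.9
clock: 27.4
eef_pos: [417.2, 191.3, 27.5]
eef_rot: [3.141, 0.001, 2.52]
wrist_force: [-0.4, 0.5, 0.4]
finger_gap: 54.0
finger_force: 0.0
clock: 27.8
eef_pos: [416.8, 191.3, 26.7]
eef_rot: [3.141, 0.0, 2.52]
wrist_force: [-0.1, -0.3, 3.7]
finger_gap: 29.7
finger_force: 20.0
clock: 28.3
eef_pos: [418.5, 191.9, 161.2]
eef_rot: [3.135, 0.004, 2.52]
wrist_force: [-0.2, 0.7, -1.0]
finger_gap: 29.7
finger_force: 20.0
clock: 28.8
eef_pos: [416.4, 191.1, 155.8]
eef_rot: [-3.141, -0.001, 2.932]
wrist_force: [0.7, 0.1, -1.1]
finger_gap: 30.0
finger_force: 20.0
TCP [416.4 191.1 155.8] yang 78.0 j6 -1.01 tilt 0.05 -> [-1.438e+02 -5.155e+02 -1.000e-01] rz 0.003 t 28.8
```

```bash
python3 nudge.py '[[-30,-28,-5,0,0,0],[-60,-60,-5,0,0,0],[-90,-92,-5,0,0,0],[-120,-127,-5,0,0,0],[-144,-165,-5,0,0,0]]'
python3 nudge.py '[[0,-36,0,0,0,0],[0,-72,0,0,0,0],[0,-108,0,0,0,0],[0,-144,0,0,0,0],[0,-180,0,0,0,0]]'
python3 nudge.py '[[0,-40,0,0,0,0],[0,-80,0,0,0,0],[0,-120,0,0,0,0],[0,-150,0,0,0,0],[0,-170,0,0,0,0]]'
python3 nudge.py '[[0,0,20,0,0,0],[0,0,30,0,0,0],[0,0,30,0,0,0]]'
python3 -c "
from h import *
plan(449.6,-343,29,77.8)"
```

```text
clock: 29.3
eef_pos: [523.4, -2.1, 160.9]
eef_rot: [-3.142, -0.0, 2.926]
wrist_force: [0.7, 0.6, -1.3]
finger_gap: 29.9
finger_force: 20.0
clock: 29.8
eef_pos: [484.3, -177.7, 160.9]
eef_rot: [3.141, -0.001, 2.926]
wrist_force: [0.9, -0.9, -1.1]
finger_gap: 29.8
finger_force: 20.0
clock: 30.3
eef_pos: [448.2, -344.5, 160.7]
eef_rot: [3.141, -0.001, 2.925]
wrist_force: [-1.0, 0.8, -0.7]
finger_gap: 30.0
finger_force: 20.0
clock: 30.6
eef_pos: [448.6, -341.8, 129.6]
eef_rot: [3.14, -0.003, 2.928]
wrist_force: [-0.2, 0.9, -0.2]
finger_gap: 29.7
finger_force: 20.0
TCP [ 448.6 -341.8  129.6] yang 77.8 j6 -2.07 tilt 0.19 -> [ -1.5  -1.2 100.6] rz -0.0 t 30.6
```

```bash
python3 nudge.py '[[0,0,30,0,0,0],[0,0,60,0,0,0],[0,0,85,0,0,0],[0,0,97,0,0,0],[0,0,97,0,0,0]]'
python3 nudge.py '[[0,0,1,0,0,0],[0,0,2.5,0,0,0],[0,0,4,0,0,0],[0,0,4,0,0,0]]'
```

```text
clock: 31.1
eef_pos: [449.0, -342.0, 33.7]
eef_rot: [3.141, -0.002, 2.93]
wrist_force: [-0.1, -0.3, -0.6]
finger_gap: 29.8
finger_force: 20.0
clock: 31.5
eef_pos: [449.3, -342.7, 30.8]
eef_rot: [-3.141, 0.001, 2.93]
wrist_force: [0.0, -0.6, -1.3]
finger_gap: 29.8
finger_force: 20.0
```

```bash
python3 nudge.py '[[0,0,1,0,0,0],[0,0,2.2,0,0,0],[0,0,2.6,0,0,0]]'
python3 nudge.py '[[0,0,0,0,0,0],[0,0,0,0,0,0],[0,0,-20,0,0,0],[0,0,-60,0,0,0],[0,0,-100,0,0,0]]' 48
python3 nudge.py '[[0,10,-20,0,0,0],[0,40,-30,0,0,0],[0,80,-30,0,0,0],[0,120,-30,0,0,0],[0,160,-30,0,0,0]]'
python3 nudge.py '[[-10,40,0,0,0,0],[-30,80,0,0,0,0],[-60,110,0,0,0,0],[-60,110,0,0,0,0]]'
python3 -c "
from h import *
prints()
plan(408.6,268.2,160,102.6)"
```

```text
clock: 31.8
eef_pos: [449.3, -342.7, 28.7]
eef_rot: [-3.141, 0.0, 2.93]
wrist_force: [-5.3, 3.1, 15.3]
finger_gap: 30.0
finger_force: 20.0
clock: 32.3
eef_pos: [448.8, -342.3, 128.6]
eef_rot: [3.141, -0.001, 2.93]
wrist_force: [-0.1, -0.4, 0.3]
finger_gap: 48.1
finger_force: 0.0
clock: 32.8
eef_pos: [482.9, -184.7, 157.9]
eef_rot: [-3.142, 0.0, 2.929]
wrist_force: [0.0, -1.4, 0.1]
finger_gap: 47.6
finger_force: 0.0
clock: 33.2
eef_pos: [566.9, -88.4, 157.3]
eef_rot: [3.141, 0.0, 2.933]
wrist_force: [-0.4, -0.4, -0.2]
finger_gap: 48.3
finger_force: 0.0
top [196. 190.] [571.9 300.3] [23.5 47.9] 68.99 top [559.6 304.9  64.5] 247
top [206. 258.] [408.8 268.4] [52.1 28.8] 10.78 top [408.8 268.4  63.6] 305
TCP [565.4 -89.8 157.2] yang 78.0 j6 -1.58 tilt 0.04 -> [227.7 317.7  -2.7] rz -0.429 t 33.2
```

```bash
python3 nudge.py '[[10,38,0,0,0,0],[25,76,0,0,0,0],[45,114,0,0,0,0],[70,150,0,0,0,0],[100,180,0,0,0,0]]'
python3 nudge.py '[[25,28,0,0,0,0],[50,56,0,0,0,0],[75,84,0,0,0,0],[100,112,0,0,0,0],[127,137,0,0,0,0]]'
python3 nudge.py '[[0,0,20,0,0,-0.1],[0,0,35,0,0,-0.2],[0,0,40,0,0,-0.3],[0,0,40,0,0,-0.42],[0,0,40,0,0,-0.42]]'
python3 -c "
from h import *
p=prints('wrist',32,85,(360,460,220,320))
plan(408.8,268.3,26,102.2)"
```

```text
clock: 33.75
eef_pos: [503.6, 106.4, 157.7]
eef_rot: [-3.142, -0.0, 2.929]
wrist_force: [0.9, 0.1, 0.7]
finger_gap: 48.3
finger_force: 0.0
clock: 34.25
eef_pos: [408.4, 266.6, 157.9]
eef_rot: [-3.142, 0.0, 2.929]
wrist_force: [0.4, 0.4, 0.2]
finger_gap: 48.1
finger_force: 0.0
clock: 34.75
eef_pos: [409.2, 265.4, 117.7]
eef_rot: [-3.141, -0.0, -2.932]
wrist_force: [-0.0, 0.1, 0.4]
finger_gap: 48.2
finger_force: 0.0
wrist [323. 211.] [408.9 267.6] [52.5 29. ] 13.01 top [407.4 267.3  61.7] 2259
TCP [409.3 265.6 117.9] yang 101.7 j6 -1.28 tilt 0.01 -> [-0.   2.7 91.9] rz -0.008 t 34.8
```

```bash
python3 nudge.py '[[0,2.3,30,0,0,-0.015],[0,2.3,60,0,0,-0.015],[0,2.3,85,0,0,-0.015],[0,2.3,92,0,0,-0.015],[0,2.3,92,0,0,-0.015]]'
python3 nudge.py '[[0,0,0,0,0,0],[0,0,0,0,0,0],[0,0,0,0,0,0],[0,0,0,0,0,0]]' 0 20
python3 nudge.py '[[0,0,-20,0,0,0],[0,0,-50,0,0,0],[0,0,-90,0,0,0],[0,0,-135,0,0,0],[0,0,-135,0,0,0]]'
python3 nudge.py '[[0,0,0,0,0,0.1],[0,0,0,0,0,0.2],[0,0,0,0,0,0.3],[0,0,0,0,0,0.43],[0,0,0,0,0,0.43]]'
python3 -c "
from h import *
plan(467.5,-260,160,77.8)"
```

```text
clock: 35.3
eef_pos: [408.7, 268.3, 25.6]
eef_rot: [-3.141, -0.001, -2.921]
wrist_force: [0.6, -0.0, 0.5]
finger_gap: 48.0
finger_force: 0.0
clock: 35.7
eef_pos: [409.3, 268.9, 26.7]
eef_rot: [3.141, 0.001, -2.919]
wrist_force: [0.1, -1.1, 5.8]
finger_gap: 25.8
finger_force: 20.0
clock: 36.2
eef_pos: [410.7, 269.8, 166.5]
eef_rot: [3.139, 0.009, -2.918]
wrist_force: [0.4, -0.6, -0.5]
finger_gap: 25.6
finger_force: 20.0
clock: 36.7
eef_pos: [408.7, 268.6, 160.4]
eef_rot: [-3.141, -0.0, 2.933]
wrist_force: [-1.0, -0.0, 0.2]
finger_gap: 26.0
finger_force: 20.0
TCP [408.7 268.6 160.4] yang 78.0 j6 -0.86 tilt 0.03 -> [-1.673e+02 -5.049e+02  5.000e-01] rz 0.004 t 36.7
```

```bash
python3 nudge.py '[[-30,-28,0,0,0,0],[-60,-60,0,0,0,0],[-90,-92,0,0,0,0],[-125,-127,0,0,0,0],[-167,-165,0,0,0,0]]'
python3 nudge.py '[[0,-36,0,0,0,0],[0,-72,0,0,0,0],[0,-108,0,0,0,0],[0,-144,0,0,0,0],[0,-175,0,0,0,0]]'
python3 nudge.py '[[0,-40,0,0,0,0],[0,-80,0,0,0,0],[0,-120,0,0,0,0],[0,-150,0,0,0,0],[0,-165,0,0,0,0]]'
python3 nudge.py '[[0,0,20,0,0,0],[0,0,30,0,0,0],[0,0,30,0,0,0]]'
python3 -c "
from h import *
prints('wrist',25,75,(430,580,-380,-190))
plan(467.5,-260,29,77.8)"
```

```text
clock: 37.2
eef_pos: [535.1, 76.5, 160.7]
eef_rot: [3.142, -0.0, 2.939]
wrist_force: [0.4, 1.0, 0.9]
finger_gap: 25.9
finger_force: 20.0
clock: 37.7
eef_pos: [497.9, -94.6, 160.6]
eef_rot: [-3.142, -0.0, 2.939]
wrist_force: [1.8, 1.0, -0.7]
finger_gap: 25.9
finger_force: 20.0
clock: 38.2
eef_pos: [463.9, -256.4, 160.5]
eef_rot: [-3.142, -0.0, 2.936]
wrist_force: [0.2, -0.4, -0.7]
finger_gap: 26.1
finger_force: 20.0
clock: 38.5
eef_pos: [464.2, -253.5, 129.4]
eef_rot: [3.14, -0.003, 2.937]
wrist_force: [0.1, -0.9, -0.2]
finger_gap: 25.6
finger_force: 20.0
wrist [218. 213.] [ 457.8 -345.1] [31.3 46.2] 78.1 top [ 448.4 -342.3   64.2] 2116
wrist [346. 298.] [ 556. -248.] [0.8 6.2] 75.33 top [ 556.3 -248.1   56.6] 28
TCP [ 464.7 -253.7  130.5] yang 78.3 j6 -1.93 tilt 0.08 -> [ -4.2  -5.6 101.4] rz 0.008 t 38.5
```

```bash
python3 nudge.py '[[-4,-5,30,0,0,0],[-4,-5,60,0,0,0],[-4,-5,85,0,0,0],[-4,-5,97,0,0,0],[-4,-5,97,0,0,0]]'
python3 nudge.py '[[0,0,1.5,0,0,0],[0,0,3,0,0,0],[0,0,4,0,0,0],[0,0,4,0,0,0]]'
```

```text
clock: 39.05
eef_pos: [467.4, -259.6, 33.3]
eef_rot: [3.141, -0.002, 2.936]
wrist_force: [0.2, 0.6, -0.0]
finger_gap: 26.0
finger_force: 20.0
clock: 39.45
eef_pos: [467.7, -260.3, 30.3]
eef_rot: [-3.141, 0.001, 2.935]
wrist_force: [-0.8, -0.3, -0.9]
finger_gap: 25.9
finger_force: 20.0
```

```bash
python3 nudge.py '[[0,0,1,0,0,0],[0,0,1.7,0,0,0],[0,0,1.7,0,0,0]]'
python3 nudge.py '[[0,0,0,0,0,0],[0,0,0,0,0,0],[0,0,-20,0,0,0],[0,0,-60,0,0,0],[0,0,-100,0,0,0]]' 44
python3 nudge.py '[[0,10,-20,0,0,0],[0,40,-30,0,0,0],[0,80,-30,0,0,0],[0,120,-30,0,0,0],[0,160,-30,0,0,0]]'
python3 nudge.py '[[-10,40,0,0,0,0],[-30,80,0,0,0,0],[-30,120,0,0,0,0],[-30,120,0,0,0,0]]'
python3 -c "
from h import *
p=prints();cv2.imwrite('pics/t10.png',cv2.resize(p[150:290,350:520,::-1],(680,560),interpolation=2))
plan(571.8,300.4,160,69.2)"
```

```text
clock: 39.75
eef_pos: [467.7, -260.4, 28.6]
eef_rot: [-3.141, 0.001, 2.935]
wrist_force: [-1.2, 0.3, 5.0]
finger_gap: 25.9
finger_force: 20.0
clock: 40.25
eef_pos: [467.2, -259.9, 128.9]
eef_rot: [3.141, -0.001, 2.935]
wrist_force: [0.3, 0.3, 0.3]
finger_gap: 44.0
finger_force: 0.0
clock: 40.75
eef_pos: [500.5, -102.1, 158.2]
eef_rot: [3.142, 0.0, 2.934]
wrist_force: [0.2, 0.1, -0.8]
finger_gap: 43.7
finger_force: 0.0
clock: 41.15
eef_pos: [554.9, 11.5, 157.7]
eef_rot: [3.141, -0.001, 2.939]
wrist_force: [-0.2, -0.6, -0.7]
finger_gap: 44.3
finger_force: 0.0
top [196. 190.] [572.  300.4] [24.6 47.8] 68.6 top [560.8 304.7  63.8] 240
TCP [554.5   9.5 157.7] yang 78.3 j6 -1.42 tilt 0.04 -> [ 41.9 288.4  -2.3] rz 0.159 t 41.2
```

View pics/t10.png

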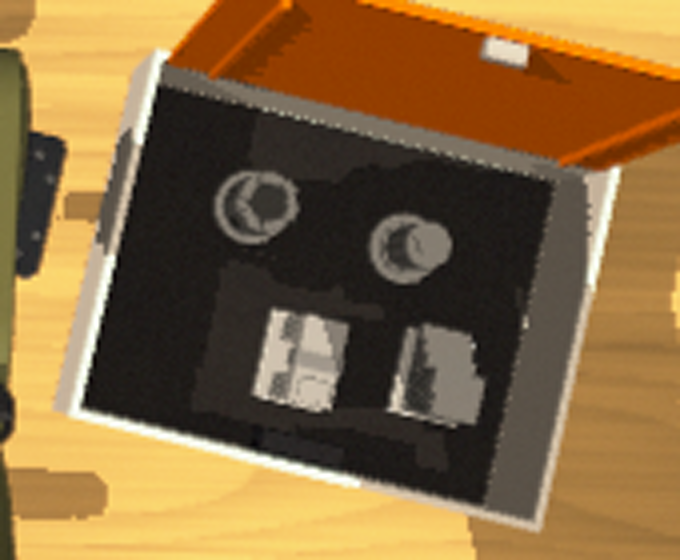

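Four prints stand upright in the box, and the front-left quarter at about (160,330) is free for the wall.

```bash
python3 nudge.py '[[8,29,0,0,0,0],[16,58,0,0,0,0],[25,87,0,0,0,0],[33,116,0,0,0,0],[41,145,0,0,0,0]]'
python3 nudge.py '[[0,29,0,0,0,0],[0,58,0,0,0,0],[0,87,0,0,0,0],[0,116,10,0,0,0],[0,143,30,0,0,0]]'
python3 nudge.py '[[0,0,10,0,0,0.08],[0,0,10,0,0,0.16],[0,0,10,0,0,0.16],[0,0,10,0,0,0.16]]'
python3 -c "
from h import *
p=prints('wrist',32,85,(520,630,250,350))
plan(571.9,300.4,24,69)"
```

```text
clock: 41.7
eef_pos: [543.9, 157.9, 158.2]
eef_rot: [-3.141, 0.0, 2.934]
wrist_force: [-0.2, -0.3, 0.7]
finger_gap: 44.1
finger_force: 0.0
clock: 42.2
eef_pos: [574.6, 298.2, 129.2]
eef_rot: [3.14, 0.002, 2.934]
wrist_force: [0.9, -0.4, 0.6]
finger_gap: 43.8
finger_force: 0.0
clock: 42.6
eef_pos: [573.8, 297.1, 118.5]
eef_rot: [3.141, 0.0, 2.776]
wrist_force: [0.1, 0.4, -0.7]
finger_gap: 44.2
finger_force: 0.0
wrist [323. 205.] [571.9 299.5] [21.7 48.4] 68.82 top [566.8 301.7  59.3] 1610
TCP [573.8 297.2 118.6] yang 69.1 j6 -0.78 tilt 0.03 -> [ 3.   2.2 94.6] rz 0.001 t 42.6
```

```bash
python3 nudge.py '[[2.5,2,30,0,0,0],[2.5,2,60,0,0,0],[2.5,2,85,0,0,0],[2.5,2,94,0,0,0],[2.5,2,94,0,0,0]]'
python3 nudge.py '[[0,0,0,0,0,0],[0,0,0,0,0,0],[0,0,0,0,0,0],[0,0,0,0,0,0]]' 0 20
python3 nudge.py '[[0,0,-20,0,0,0],[0,0,-50,0,0,0],[0,0,-90,0,0,0],[0,0,-135,0,0,0],[0,0,-135,0,0,0]]'
python3 nudge.py '[[0,0,0,0,0,-0.08],[0,0,0,0,0,-0.15],[0,0,0,0,0,-0.15]]'
python3 -c "
from h import *
plan(485.5,-177,160,77.8)"
```

```text
clock: 43.15
eef_pos: [571.6, 300.3, 23.6]
eef_rot: [-3.141, -0.001, 2.775]
wrist_force: [-0.2, 0.7, -0.0]
finger_gap: 44.1
finger_force: 0.0
clock: 43.55
eef_pos: [572.3, 300.9, 25.3]
eef_rot: [3.14, 0.001, 2.775]
wrist_force: [-0.3, -1.2, 6.2]
finger_gap: 21.7
finger_force: 20.0
clock: 44.05
eef_pos: [573.9, 301.7, 166.3]
eef_rot: [3.134, 0.007, 2.775]
wrist_force: [0.5, -0.1, 0.5]
finger_gap: 21.9
finger_force: 20.0
clock: 44.35
eef_pos: [571.6, 300.7, 158.7]
eef_rot: [-3.141, -0.0, 2.926]
wrist_force: [0.0, 0.0, -0.7]
finger_gap: 21.6
finger_force: 20.0
TCP [571.6 300.7 158.7] yang 77.6 j6 -0.93 tilt 0.03 -> [ -18.1 -485.    -1.2] rz -0.003 t 44.4
```

```bash
python3 nudge.py '[[-4,-33,-2,0,0,0],[-8,-66,-2,0,0,0],[-12,-99,-2,0,0,0],[-15,-132,-2,0,0,0],[-18,-165,-2,0,0,0]]'
python3 nudge.py '[[0,-33,0,0,0,0],[0,-66,0,0,0,0],[0,-99,0,0,0,0],[0,-132,0,0,0,0],[0,-165,0,0,0,0]]'
python3 nudge.py '[[0,-40,0,0,0,0],[0,-80,0,0,0,0],[0,-120,0,0,0,0],[0,-150,0,0,0,0],[0,-155,10,0,0,0]]'
python3 nudge.py '[[0,0,20,0,0,0],[0,0,20,0,0,0],[0,0,20,0,0,0]]'
python3 -c "
from h import *
plan(485.5,-177,27.5,77.8)"
```

```text
clock: 44.85
eef_pos: [553.5, 134.5, 160.9]
eef_rot: [-3.141, -0.0, 2.922]
wrist_force: [1.2, 0.0, -0.3]
finger_gap: 21.7
finger_force: 20.0
clock: 45.35
eef_pos: [517.9, -26.7, 161.0]
eef_rot: [-3.142, -0.0, 2.922]
wrist_force: [0.1, 0.4, -0.7]
finger_gap: 21.7
finger_force: 20.0
clock: 45.85
eef_pos: [484.8, -179.5, 151.7]
eef_rot: [-3.141, 0.002, 2.92]
wrist_force: [0.2, 0.3, -1.0]
finger_gap: 22.0
finger_force: 20.0
clock: 46.15
eef_pos: [485.1, -176.1, 131.1]
eef_rot: [3.141, -0.001, 2.925]
wrist_force: [-0.8, 0.7, -0.3]
finger_gap: 21.8
finger_force: 20.0
TCP [ 485.1 -176.1  131.1] yang 77.6 j6 -1.77 tilt 0.05 -> [ -0.6  -0.8 103.6] rz -0.004 t 46.1
```

```bash
python3 nudge.py '[[0,0,30,0,0,0],[0,0,60,0,0,0],[0,0,88,0,0,0],[0,0,99,0,0,0],[0,0,99,0,0,0]]'
python3 nudge.py '[[0,0,1.5,0,0,0],[0,0,2.5,0,0,0],[0,0,3,0,0,0],[0,0,3,0,0,0]]'
```

```text
clock: 46.65
eef_pos: [484.9, -176.3, 31.8]
eef_rot: [3.141, -0.001, 2.925]
wrist_force: [-0.3, -0.3, 0.3]
finger_gap: 22.0
finger_force: 20.0
clock: 47.05
eef_pos: [485.3, -176.9, 29.7]
eef_rot: [-3.141, 0.001, 2.925]
wrist_force: [-0.2, -0.6, -1.3]
finger_gap: 21.7
finger_force: 20.0
```

```bash
python3 nudge.py '[[0,0,1,0,0,0],[0,0,2.2,0,0,0],[0,0,2.4,0,0,0]]'
python3 nudge.py '[[0,0,0,0,0,0],[0,0,0,0,0,0],[0,0,-20,0,0,0],[0,0,-60,0,0,0],[0,0,-100,0,0,0]]' 42
python3 nudge.py '[[20,20,-45,0,0,0],[20,50,-90,0,0,0],[20,80,-135,0,0,0],[20,110,-180,0,0,0],[20,110,-210,0,0,0]]' 0
python3 -c "
from h import *
p,w,ok=cam('top');cv2.imwrite('pics/t11.png',cv2.resize(p[130:300,160:520,::-1],(800,378),interpolation=2))
plan(659,-300.5,340,77.8)"
```

```text
clock: 47.35
eef_pos: [485.2, -176.9, 27.2]
eef_rot: [-3.141, 0.0, 2.925]
wrist_force: [-3.5, 1.6, 9.0]
finger_gap: 21.8
finger_force: 20.0
clock: 47.85
eef_pos: [484.6, -176.6, 127.5]
eef_rot: [3.141, -0.002, 2.925]
wrist_force: [0.1, -0.3, -0.0]
finger_gap: 41.5
finger_force: 0.0
clock: 48.35
eef_pos: [489.1, -63.0, 338.5]
eef_rot: [3.141, 0.0, 2.927]
wrist_force: [0.3, 0.4, 0.4]
finger_gap: 5.5
finger_force: 0.0
TCP [490.3 -63.1 345.5] yang 77.7 j6 -1.56 tilt 0.53 -> [-215.3 -196.     7.4] rz -0.002 t 48.4
```

View pics/t11.png

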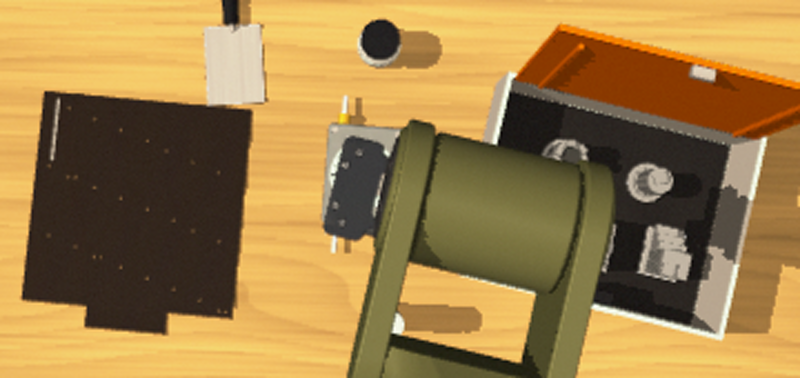

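The plate is empty. The arm hides the wall, so I'll check it after moving behind the lid.

```bash
python3 nudge.py '[[-40,0,0,0,0,0],[-80,0,0,0,0,0],[-120,0,0,0,0,0],[-160,0,0,0,0,0],[-200,0,0,0,0,0]]'
python3 nudge.py '[[0,0,0,0,0,0],[0,0,0,0,0,0]]'
python3 -c "
from h import *
p,w,ok=cam('top');cv2.imwrite('pics/t12.png',cv2.resize(p[130:300,340:540,::-1],(600,510),interpolation=2))
h=cv2.cvtColor(p,cv2.COLOR_RGB2HSV)
prints('top',30,75,(420,590,-380,-140))
plan(659,-300.5,340,77.8)"
```

```text
clock: 48.9
eef_pos: [685.8, -108.6, 336.1]
eef_rot: [-3.142, -0.0, 2.925]
wrist_force: [0.1, 0.7, -0.5]
finger_gap: 0.6
finger_force: 0.0
clock: 49.1
eef_pos: [684.7, -108.3, 334.6]
eef_rot: [-3.142, -0.003, 2.925]
wrist_force: [-0.8, 0.1, 0.2]
finger_gap: 0.7
finger_force: 0.0
top [455. 211.] [ 538.  -325.4] [27.5 24.7] 85.92 top [ 538.1 -325.    61.6] 142
top [434. 241.] [ 464.1 -269.7] [ 8.4 50.6] 80.36 top [ 466.1 -269.9   65.3] 61
top [462. 246.] [ 457.7 -343.3] [32.2 45.6] 77.8 top [ 448.9 -340.8   65.8] 284
TCP [ 683.8 -108.   337.5] yang 77.6 j6 -1.56 tilt 0.05 -> [ -17.2 -193.4   -2.5] rz -0.004 t 49.2
```

View pics/t12.png

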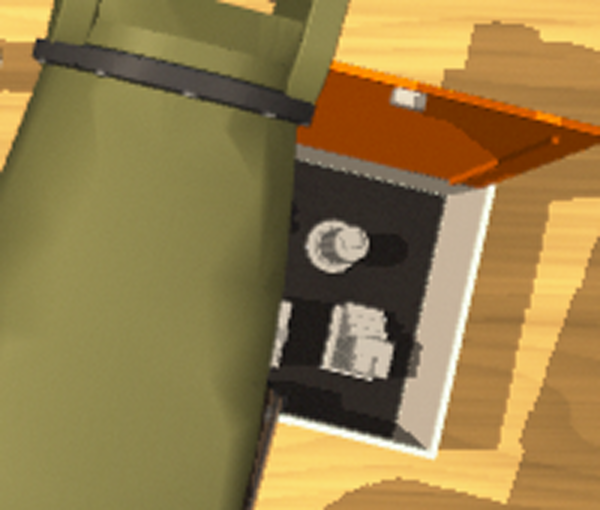

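The column and stair stand upright. The arm still hides the tower and wall, so I'll move on behind the lid and use the scene camera.

```bash
python3 nudge.py '[[-5,-35,0,0,0,0],[-10,-70,0,0,0,0],[-17,-105,0,0,0,0],[-17,-140,0,0,0,0],[-17,-170,0,0,0,0]]'
python3 nudge.py '[[0,-20,0,0,0,0],[0,-23,0,0,0,0],[0,-23,0,0,0,0]]'
python3 -c "
from h import *
plan(659,-300.5,248,77.8)
prints('top',30,75,(420,590,-380,-140))
p=prints('scene',30,75,(420,590,-380,-140));cv2.imwrite('pics/s13.png',p[0:260,150:480,::-1])"
```

```text
clock: 49.7
eef_pos: [663.1, -279.0, 338.8]
eef_rot: [-3.141, 0.002, 2.924]
wrist_force: [0.7, 1.0, -0.6]
finger_gap: 0.2
finger_force: 0.0
clock: 50.0
eef_pos: [659.5, -299.7, 337.5]
eef_rot: [-3.142, 0.001, 2.925]
wrist_force: [-0.2, -0.4, 0.3]
finger_gap: 0.5
finger_force: 0.0
TCP [ 659.5 -299.7  337.5] yang 77.6 j6 -1.83 tilt 0.05 -> [ 0.4 -0.9 89.5] rz -0.004 t 50.0
top [415. 201.] [ 560.7 -229. ] [35.1 35.1] 1.46 top [ 561.3 -228.8   59.2] 217
top [393. 232.] [ 485.1 -176. ] [22.9 47.9] 77.81 top [ 473.5 -173.1   66. ] 230
scene [262.  87.] [ 457.4 -343.1] [36.6 47.5] 76.56 top [ 450.3 -338.4   64.1] 322
scene [297. 101.] [ 424.2 -241.8] [38.9  8.1] 89.55 top [ 423.8 -237.    69.7] 92
scene [277. 108.] [ 467.2 -259.5] [31.6 53. ] 80.45 top [ 468.1 -257.6   63.4] 385
scene [236. 106.] [ 538.4 -323.1] [27.9 28.4] 11.35 top [ 539.5 -322.2   59.3] 182
scene [316. 122.] [ 424.4 -164.4] [47.2  2.5] 77.32 top [ 425.2 -162.5   69.8] 104
scene [292. 132.] [ 485.4 -175.5] [25.9 49.2] 76.4 top [ 476.3 -172.    62.6] 302
scene [250. 136.] [ 561.4 -227.9] [36.6 35.8] 73.86 top [ 562.  -228.4   56.9] 288
scene [264. 162.] [ 580.1 -141.4] [ 4.4 20.7] 76.77 top [ 582.7 -141.7   69.1] 85
```

View pics/s13.png

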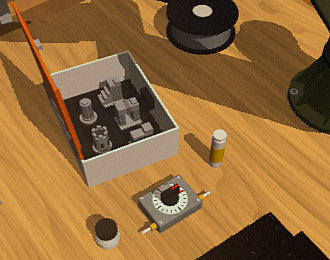

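All five prints stand in the box: the scene view shows them at (85,110), (100,138), (110,92), (128,112) and (140,130), with the lid open at the left. I'll descend behind the lid and push it over.

```bash
python3 nudge.py '[[0,0,25,0,0,0],[0,0,50,0,0,0],[0,0,75,0,0,0],[0,0,88,0,0,0],[0,0,88,0,0,0]]'
python3 nudge.py '[[8,0,0,0,0,0],[16,0,0,0,0,0],[22,0,0,0,0,0],[28,0,0,0,0,0],[34,0,0,0,0,0]]'
python3 nudge.py '[[6,0,0,0,0,0],[12,0,0,0,0,0],[18,0,0,0,0,0],[24,0,0,0,0,0],[30,0,0,0,0,0]]'
python3 -c "
from h import *
plan(659,-300.5,248,77.8)
p,w,ok=cam('scene')
h=cv2.cvtColor(p,cv2.COLOR_RGB2HSV);o=ok&(h[...,0]<16)&(h[...,1]>220)&(w[...,2]>60)&(w[...,2]<300)&(w[...,0]>380)&(w[...,0]<800)&(w[...,1]<-100)
q=w[o];bx=(q[:,:2]-[511.5,-269.5])@[.977,-.211];print(np.polyfit(q[:,2],bx,1))"
```

```text
clock: 50.6
eef_pos: [659.5, -299.0, 247.2]
eef_rot: [3.141, -0.003, 2.926]
wrist_force: [-0.7, 0.0, 0.8]
finger_gap: 0.4
finger_force: 0.0
clock: 51.1
eef_pos: [626.3, -292.7, 249.5]
eef_rot: [-3.141, 0.001, 2.925]
wrist_force: [1.7, 0.4, 0.7]
finger_gap: 0.8
finger_force: 0.3
clock: 51.6
eef_pos: [596.6, -286.4, 248.6]
eef_rot: [3.142, -0.0, 2.925]
wrist_force: [1.5, -0.4, -0.2]
finger_gap: 0.3
finger_force: 0.5
TCP [ 596.6 -286.4  248.6] yang 77.6 j6 -1.86 tilt 0.01 -> [-64.   -0.4   0.6] rz -0.004 t 51.6
[ -0.18622126 122.67257273]
```

```bash
python3 nudge.py '[[12,0,0,0,0,0],[25,0,2,0,0,0],[38,0,6,0,0,0],[50,0,12,0,0,0],[63,0,18,0,0,0]]'
python3 nudge.py '[[12,0,8,0,0,0],[24,0,17,0,0,0],[34,0,26,0,0,0],[43,0,35,0,0,0],[50,0,45,0,0,0]]'
python3 -c "
from h import *
p,w,ok=cam('scene')
h=cv2.cvtColor(p,cv2.COLOR_RGB2HSV);o=ok&(h[...,0]<16)&(h[...,1]>220)&(w[...,2]>60)&(w[...,2]<300)&(w[...,0]>380)&(w[...,0]<800)&(w[...,1]<-100)
q=w[o];bx=(q[:,:2]-[511.5,-269.5])@[.977,-.211];print(np.polyfit(q[:,2],bx,1))"
```

```text
clock: 52.15
eef_pos: [535.2, -272.9, 230.9]
eef_rot: [-3.141, 0.001, 2.925]
wrist_force: [1.8, -0.1, -1.0]
finger_gap: 0.4
finger_force: 1.0
clock: 52.65
eef_pos: [486.4, -262.2, 186.0]
eef_rot: [-3.141, 0.001, 2.925]
wrist_force: [1.3, 0.1, 3.4]
finger_gap: 0.6
finger_force: 1.4
[ -1.4183882  229.58504577]
```

```bash
python3 nudge.py '[[8,0,12,0,0,0],[15,0,24,0,0,0],[20,0,37,0,0,0],[25,0,49,0,0,0],[29,0,62,0,0,0]]'
python3 nudge.py '[[3,0,9,0,0,0],[6,0,18,0,0,0],[9,0,27,0,0,0],[11,0,33,0,0,0],[11,0,36,0,0,0]]'
python3 nudge.py '[[0,0,2,0,0,0],[0,0,3,0,0,0],[0,0,4,0,0,0],[0,0,5,0,0,0],[0,0,5,0,0,0]]'
```

```text
clock: 53.2
eef_pos: [458.6, -256.1, 123.8]
eef_rot: [-3.141, 0.001, 2.925]
wrist_force: [3.8, -1.4, 3.8]
finger_gap: 0.2
finger_force: 1.9
clock: 53.7
eef_pos: [447.3, -253.4, 87.2]
eef_rot: [3.141, -0.001, 2.925]
wrist_force: [0.2, 0.5, 4.5]
finger_gap: 0.6
finger_force: 2.1
clock: 54.2
eef_pos: [447.3, -253.4, 82.7]
eef_rot: [3.141, -0.001, 2.925]
wrist_force: [-3.7, 1.4, 5.7]
finger_gap: 0.3
finger_force: 2.7
```

```bash
python3 nudge.py '[[0,0,0.5,0,0,0],[0,0,1,0,0,0],[0,0,1.2,0,0,0]]'
python3 nudge.py '[[0,0,-2,0,0,0],[0,0,-5,0,0,0],[0,0,-8,0,0,0],[0,0,-10,0,0,0],[0,0,-12,0,0,0]]'
```

```text
clock: 54.5
eef_pos: [447.4, -253.4, 81.6]
eef_rot: [3.141, -0.001, 2.925]
wrist_force: [-3.7, 0.7, 5.4]
finger_gap: 0.8
finger_force: 2.9
clock: 55.0
eef_pos: [447.8, -253.6, 93.6]
eef_rot: [3.142, 0.0, 2.925]
wrist_force: [0.1, -0.2, 0.6]
finger_gap: 0.6
finger_force: 0.0
```

No contact force is left, so the lid has latched. I'll back off, check and hand in.

```bash
python3 nudge.py '[[0,0,-20,0,0,0],[0,0,-50,0,0,0],[0,0,-90,0,0,0],[0,0,-130,0,0,0],[0,0,-160,0,0,0]]'
python3 nudge.py '[[40,20,0,0,0,0],[80,40,0,0,0,0],[100,80,0,0,0,0],[100,120,0,0,0,0],[100,160,0,0,0,0]]'
python3 nudge.py '[[0,0,0,0,0,0],[0,0,0,0,0,0],[0,0,0,0,0,0],[0,0,0,0,0,0],[0,0,0,0,0,0]]'
python3 -c "
from h import *
p,w,ok=cam('scene');cv2.imwrite('pics/s14.png',p[:,:,::-1])
h=cv2.cvtColor(p,cv2.COLOR_RGB2HSV);o=ok&(h[...,0]<16)&(h[...,1]>220)&(w[...,2]>60)&(w[...,2]<300)&(w[...,0]>380)&(w[...,0]<800)&(w[...,1]<-100)
q=w[o];bx=(q[:,:2]-[511.5,-269.5])@[.977,-.211];print(np.polyfit(bx,q[:,2],1))"
```

```text
clock: 55.5
eef_pos: [447.9, -253.6, 256.1]
eef_rot: [-3.141, 0.002, 2.925]
wrist_force: [0.6, 0.0, -0.5]
finger_gap: 0.2
finger_force: 0.0
clock: 56.0
eef_pos: [384.2, -74.5, 254.0]
eef_rot: [3.142, 0.002, 2.924]
wrist_force: [-0.2, -0.9, 0.3]
finger_gap: 0.6
finger_force: 0.0
clock: 56.5
eef_pos: [384.3, -76.5, 253.4]
eef_rot: [3.142, -0.0, 2.923]
wrist_force: [1.0, -0.1, -0.6]
finger_gap: 0.8
finger_force: 0.0
[-1.26583789e-02  9.12431463e+01]
```

View pics/s14.png

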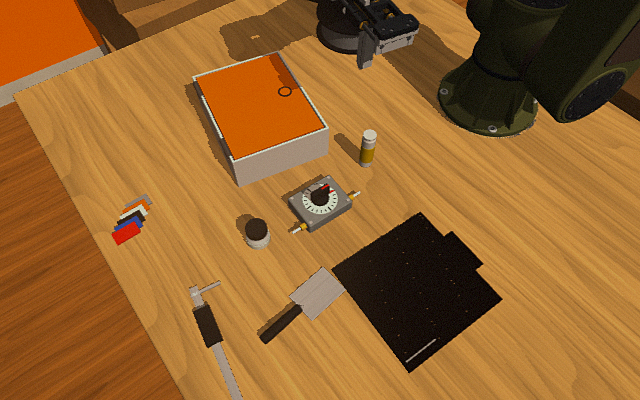

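The lid is shut flush at (260,105) and the plate is empty. The knob points at zero at (322,192), and the jar, glue stick and scraper are untouched.

```bash
python3 -c "
from cell import manip
print(manip.sign_off())"
```

```text
the job is handed in; nothing more can be done
None
```

I handed the job in at about 57 s: all five prints were standing in the box when last measured before closing, the lid is latched flush, the knob is at its zero stop, and the jar, glue stick and scraper look untouched; the hand-in returned no verdict.

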